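# Refit the return spring of a vial shaker

## Task

Put the tension spring back on the vial shaker: first put its hook down into the slot of the clamped lug on the base plate, feeling gently for the slot because the lug may be clamped anywhere along its track, then stretch the spring just enough to drop its eye over the headed post at the other end, and let go so that the spring stays stretched between slot and post. Do not press the hook hard on the lug, overstretch the spring or disturb the vials standing around.

Things in the scene. Friction and masses are not known exactly. Their poses are not given: they have to be found in the camera images.
- shaker: Grey fixed base plate of the vial shaker, 250 x 120 x 8 mm. Origin: centre of its underside; local x runs along the plate from the lug to the post, z up. Post and lug stand on the spring line y = +22 mm (post at x = +105 mm). A low carriage (y from -54 to -4 mm, plate top z = 23 mm, lips to z = 29 mm) carries two vials.
- slot_mid (a point): Nominal middle of the slot's mouth in the lug's top (shaker -64, 22, 37 mm). The aluminium lug (56 x 26 mm, top z = 37 mm) is clamped on a track: the real slot lies up to 16 mm from this point along shaker x, either way, and is not reported. Slot: 10 mm long in x, 8 mm wide in y, 26 mm deep; flat top goes on 37 mm to its -x side, 9 mm to its +x side. Lug does not yield.
- post (a point): Point on the axis of the fixed upright post at the height where the spring's axis lies when fitted (44 mm above the bench). Neck 6 mm in diameter; head 10 mm in diameter, its top 6.5 mm above this point; below the neck a 13 mm collar whose top is 2.5 mm under this point.
- spring: Loose steel tension spring, 148 mm overall at rest, about 0.12 kg, lying level on a grey holder, axis 45 mm above the bench. Origin: centre of the dark grip block (28 long, 12 wide, 14 mm high) beside the eye; local x is the axis, from hook to eye, z up. The holder's uprights stand at x = -74 and +32 mm, so the grip block is free on both sides. The straight 12 mm coil does not bend.
- hook_tip (a point): Lowest point of the hook, 22 mm under the spring's axis, 100.5 mm from its origin toward -x at rest. The hook is 4 mm wire running level to x = -104 mm from a 20 mm block, then down, leaning so that the tip points down and a little toward the eye (4 mm over its height). Pressing the hook on the lug with more than 8 N spoils it.
- eye (a point): Centre of the flat round eye (15.5 mm inner, 22.5 mm outer diameter, 3.5 mm wire, lying level), 30 mm from the spring's origin toward +x.
- hook_end (a joint): Stretch of the spring in m, 0 = coil shut. It stays shut up to 3 N of pull, then stretches with 80 N/m (about 4 to 7 N when fitted). Fitted it is stretched about 16 to 51 mm; more than 70 mm ruins it.
- vial_a: Small white vial with blue cap, 30 x 30 x 56 mm, standing loose on the shaker's carriage; origin under its centre.
- vial_b: Small white vial with blue cap, 30 x 30 x 58 mm, standing loose on the shaker's carriage; origin under its centre.
- amber_vial: Amber vial with grey cap, 39 mm in diameter, 77 mm high, standing loose on the bench; origin under its centre.

How it is judged:
On the way:
1. the hook is down in the lug's slot while the eye is not yet over the post (z of hook_tip in the frame of shaker below 0.031 m and x of hook_tip in the frame of shaker between -0.088 and -0.039 m and y of hook_tip in the frame of shaker between 0.016 and 0.028 m and horizontal distance between eye and post above 0.01 m), for 0.2 s.
At the end, for the whole second after the job is handed in: Hook tip in the slot, at least 6 mm below the lug's top, within 6 mm of the spring line; eye round the post's neck under its head (centre 1 to 9 mm to the lug side of the post's axis, within 5 mm sideways, 6 mm below to 3.5 mm above the neck point); spring stretched over 10 mm, at rest (z of hook_tip in the frame of shaker below 0.031 m and x of hook_tip in the frame of shaker between -0.088 and -0.039 m and y of hook_tip in the frame of shaker between 0.016 and 0.028 m and x of eye in the frame of shaker between 0.096 and 0.104 m and y of eye in the frame of shaker between 0.017 and 0.027 m and z of eye in the frame of shaker between 0.038 and 0.0475 m and value of joint hook_end above 0.01 m and linear speed of spring below 0.02 m/s); the robot touches nothing.
It fails at once if the hook is pressed on the lug with more than 8 N while it is not in the slot (contact force between spring and shaker above 8 N and z of hook_tip in the frame of shaker above 0.0315 m and horizontal distance between eye and post above 0.016 m).
It fails at once if the spring is forced against the shaker (more than 22 N) (contact force between spring and shaker above 22 N).
It fails at once if the spring is overstretched (more than 70 mm) (value of joint hook_end above 0.07 m).
It fails at once if the robot rams the shaker (more than 22 N) (contact force between any of the fingers, the arm and shaker above 22 N).
It fails at once if a vial is pushed away by more than 15 mm or tipped (distance of any of vial_a, vial_b, amber_vial from where it was at the start of the episode above 0.015 m or angle between any of vial_a, vial_b, amber_vial's own z axis and vertical above 0.35 rad).
It also fails if it takes over 61 s, if anything falls off the work surface, if the arm or the gripper's body presses on something with over 40 N, if the wrist force passes 120 N, or if a joint passes its speed limit or range.

## Robot

A 6-joint arm with a two-finger parallel gripper is mounted at the origin on a cart in front of the work surface, level with it; the furniture and walls round the work are solid. World frame = base frame: x ahead of the robot, y to its left, z up, the work surface at z = 0. Lengths are in m, angles in rad, forces in N, time in s.
With the tool pointing down it reaches from about 0.425 to 0.95 m from the base axis. Payload 3.5 kg.
Tool frame: the origin (TCP) lies between the finger pads; the fingertips stand 11 mm ahead of it and the grasp point (between the pads) lies 8 mm behind it (ctrl.tcp_to_tips is the distance from the TCP to the fingertips, in m); z points along the fingers, y is the direction in which the jaws open and shut (so a half turn about z gives the same grasp; the last joint's range is limited). The gripper opens to 85 mm and grips with 20 to 120 N. Pads are 22 mm wide; open, the fingers measure 114 mm over their backs; the gripper's body (76 mm by 85 mm) begins 54 mm behind the grasp point. The pads swing forward as they close: fully open they stand 13 mm farther back than shut.
Start: joints at [1.191, 0.286, 1.577, -0, 1.279, -0.15], TCP at [0.154, 0.657, 0.242] pointing down, gripper open.
Joint ranges: [-2.77, 2.77], [-0.9, 2.22], [0.21, 2.48], [-1.53, 4.67], [0.24, 2.81], [-2.84, 2.84]. Speed limits (rad/s): [2.79, 2.79, 3.14, 3.14, 3.14, 3.14].

## Interface

Orientations are given as a unit quaternion [x, y, z, w].
In Python, from plant import monitor, vision, workorder, ctrl gives the robot as it stands.
- The arm moves only by the tool jog_arm, never from a script. Its argument "series" is a list of rows, each a list of 4 numbers: the shift along the tool's x, y, z in m, then the turn about the tool's z in rad. In form: [[tx, ty, tz, spin], ...]. A call has exactly 8 rows; each row shifts and turns the pose as measured when the row begins, along the tool's axes as they then stand; what a row does not reach is not made up. A row lasts 1/12 s, in which the tool goes at most 41.7 mm and 7.16 degrees, less where a joint would pass 70% of its speed; a pose out of reach is approached as far as the arm can. A call is refused whole if a number of a shift passes 0.0417 or a number of a turn 0.125, either way. A call with a gripper value outside its range is refused whole. "grip" is the finger opening in m, from 0 to 0.0854, set as the call begins (left out, the last holds). The fingers move at their own pace and stop on an object; "grip_force" is the grip in N (left out, the last holds). Time passes only in rows, so rows that do not move let the fingers close, or fill a call up. It gives the time, the measured TCP pose, the force and the opening at its end, in the units of the state.
- monitor.get_state(): the state, without advancing time (a new reading comes with each control period).
- vision.read_camera(name): name is "scene" or "top" or "wrist"; returns the picture (480x640x3 uint8, red, green, blue); there is no depth.
- vision.get_calibration(name): a dict with "vfov" (degrees; the focal length in pixels is half the picture's height over the tangent of half this angle, whatever the lens; pixels are square), "cx", "cy" (the principal point, pixels), "D" ([k1, k2, p1, p2, k3] as OpenCV has them; the pictures are not rectified), "R" (3x3) and "t" (3): a world point X has camera coordinates R X + t. Camera axes: x right, y down, z forward; pixel columns grow to the right and rows downward; lengths in m; the calibration is good to about 2 mm. A picture is of the moment at which its call begins: read the wrist's pose just before it. get_calibration takes no time and is no camera call; for the wrist camera it gives the pose at the moment of the call.
- workorder.sign_off(): hands the job in, once; it reports no verdict.
The state is a dict: "time": time; "qpos": joint angles; "dq": joint speeds; "joint_efforts": joint torques, N m; "eef_pos": TCP position; "tcp_rot": TCP orientation; "contact_force": force on the tool from outside, world axes, zero at the start; "wrist_torque": the same for the moment, N m; "opening": opening from 0.0 (shut) to 1.0 (fully open).
Only numpy, scipy, OpenCV 4.12 (cv2) and the standard library are available. Lean on these libraries where they do the work, as an engineer would, in place of code of your own. Each camera call takes 0.05 s, during which the arm holds its last target.

## Working session

There is one attempt and no reset: what is moved stays moved. The work goes in short steps, Python scripts to look and compute and a tool call to move; the robot and the scene stay as the last step left them, time stands still between calls to the robot, and variables do not carry over. Pictures are saved under pics/ and viewed, and the job is handed in when it is done.

Besides the shell and the picture viewer there is one more tool, called after "Call:" as name(argument=value, ...) on one line, values as JSON. jog_arm: Moves the arm, as the interface text tells. Its arguments: {"type":"object","properties":{"series":{"type":"array","items":{"type":"array","items":{"type":"number"}}},"grip":{"type":"number"},"grip_force":{"type":"number"}},"required":["series"]}

```bash
ls; mkdir -p pics
cat > h.py <<'E'
import numpy as np, cv2
from plant import monitor, vision, workorder, ctrl
def shot(n,f):
    im=vision.read_camera(n); cv2.imwrite(f'pics/{f}.png',im[:,:,::-1]); return im
E
python3 - <<'E'
from h import *
for n in ("scene","top","wrist"):
    shot(n,n+"0"); c=vision.get_calibration(n); print(n,{k:np.round(v,4).tolist() for k,v in c.items()})
s=monitor.get_state(); print(s)
E
```

```text
pics
scene {'vfov': 45.1217, 'cx': 312.2318, 'cy': 242.0685, 'D': [0.066, 0.0, 0.0, 0.0, 0.0], 'R': [[0.8118, -0.584, 0.0056], [-0.4115, -0.5788, -0.7041], [0.4144, 0.5692, -0.7101]], 't': [-0.3824, 0.3338, 0.858]}
top {'vfov': 44.291, 'cx': 321.3049, 'cy': 233.929, 'D': [0.0346, 0.0, 0.0, 0.0, 0.0], 'R': [[0.074, -0.9972, -0.0052], [-0.976, -0.0713, -0.2055], [0.2046, 0.0203, -0.9786]], 't': [0.0815, 0.5347, 0.9408]}
wrist {'vfov': 65.7205, 'cx': 325.4122, 'cy': 238.0544, 'D': [-0.0099, 0.0, 0.0, 0.0, 0.0], 'R': [[0.2292, 0.9734, -0.002], [0.932, -0.2188, 0.2891], [0.281, -0.0681, -0.9573]], 't': [-0.6737, -0.0361, 0.3801]}
{'time': 0.15, 'qpos': array([ 1.19100929e+00,  2.87015482e-01,  1.57786453e+00, -5.84839113e-06,
        1.27861805e+00, -1.49965095e-01]), 'dq': array([ 1.25990104e-03, -2.40611725e-03, -5.26267312e-03,  8.08429736e-04,
       -3.27269522e-04,  9.73739586e-05]), 'joint_efforts': array([ 1.32127519e-03, -4.06600893e+01, -2.93141252e+01, -1.02206307e-04,
        3.85521227e-03,  1.77868156e-05]), 'eef_pos': array([0.15352805, 0.65678975, 0.24121648]), 'tcp_rot': array([ 1.14657356e-01,  9.93404642e-01, -9.20211889e-04, -2.46706393e-04]), 'contact_force': array([-1.02568696, -0.33555406, -0.22128213]), 'wrist_torque': array([0.03716298, 0.03844199, 0.06090472]), 'opening': 0.9976522335386797}
```

View pics/scene0.png

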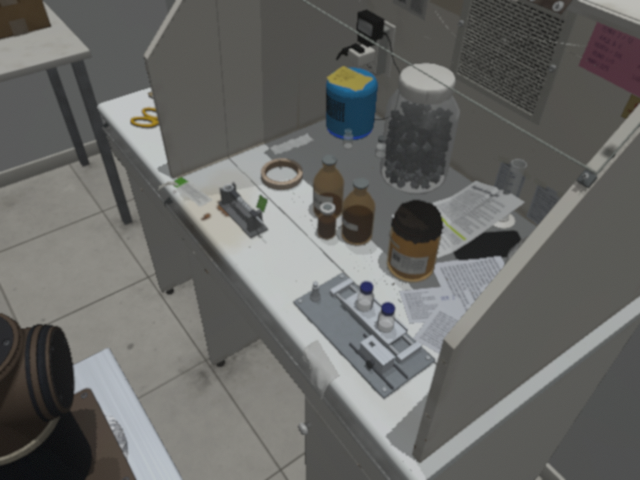

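View pics/top0.png

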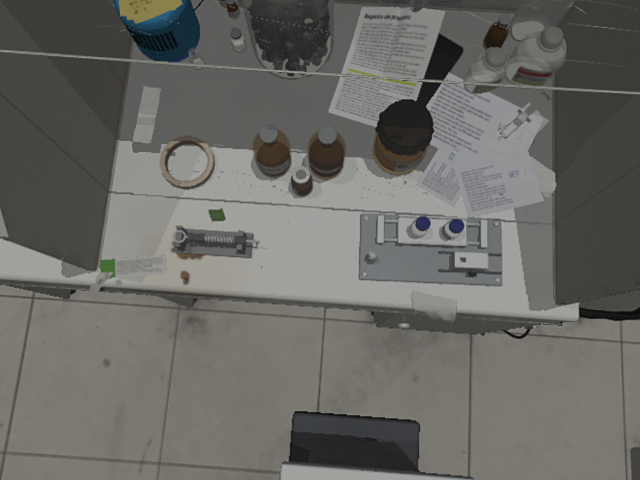

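View pics/wrist0.png

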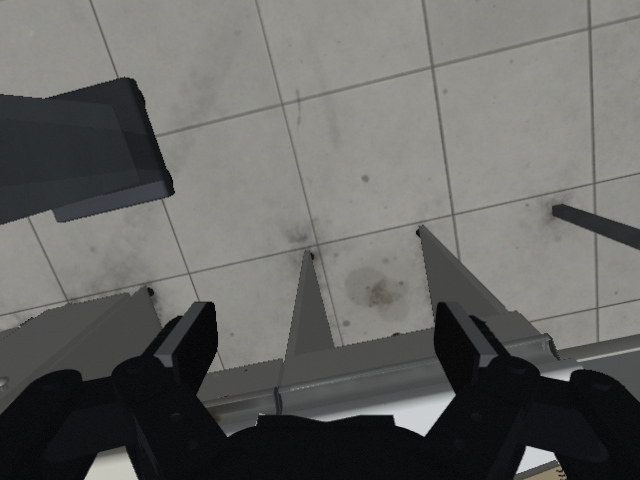

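Run:
```python
from h import *
im=cv2.imread('pics/top0.png')
cv2.imwrite('pics/c1.png',cv2.resize(im[200:295,345:515],None,fx=4.7,fy=4.7,interpolation=cv2.INTER_CUBIC))
cv2.imwrite('pics/c2.png',cv2.resize(im[210:275,150:280],None,fx=6,fy=6,interpolation=cv2.INTER_CUBIC))
```

```text
(no output)
```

View pics/c1.png

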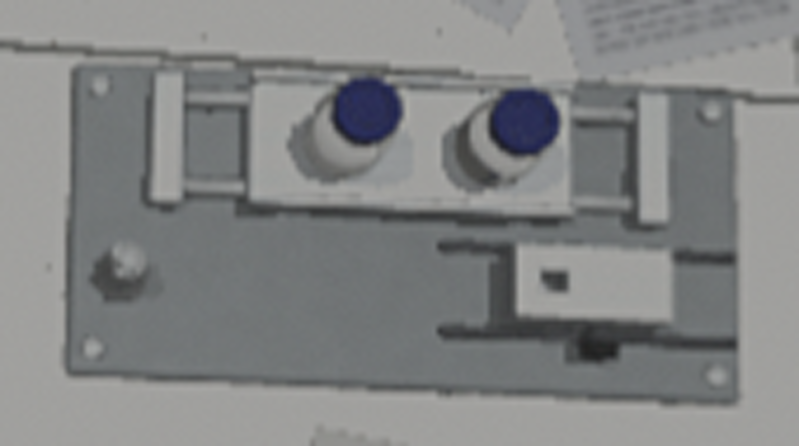

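View pics/c2.png

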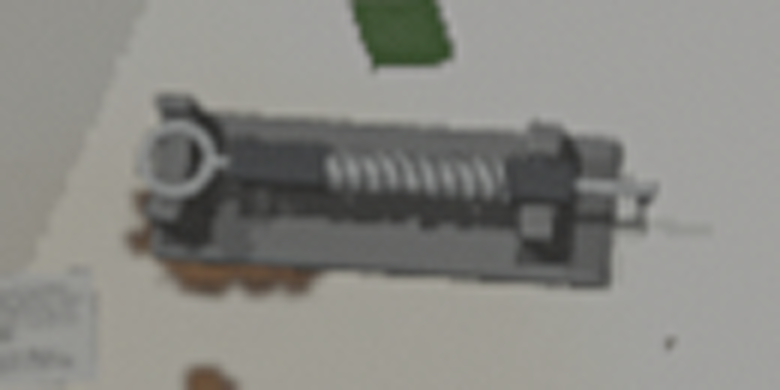

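```bash
cat >> h.py <<'E'
def ray(n,uv,z,c=None):
    c=c or vision.get_calibration(n)
    f=240/np.tan(np.radians(c['vfov'])/2); K=np.array([[f,0,c['cx']],[0,f,c['cy']],[0,0,1.]])
    p=cv2.undistortPoints(np.array([[uv]],float),K,np.array(c['D'],float))[0,0]
    R=np.array(c['R']);t=np.array(c['t']); d=R.T@np.array([p[0],p[1],1]); C=-R.T@t
    return C+d*(z-C[2])/d[2]
def proj(n,X,c=None):
    c=c or vision.get_calibration(n)
    f=240/np.tan(np.radians(c['vfov'])/2); K=np.array([[f,0,c['cx']],[0,f,c['cy']],[0,0,1.]])
    return cv2.projectPoints(np.array([X],float),cv2.Rodrigues(np.array(c['R']))[0],np.array(c['t'],float),K,np.array(c['D'],float))[0][:,0][0]
E
python3 - <<'E'
from h import *
o=np.array([345,200]);q=lambda x,y:(np.array([x,y])+.5)/4.7+o-.5
for k,p,z in [('TL',(76,66),.008),('TR',(735,90),.008),('BR',(737,400),.008),('BL',(67,372),.008),('posttop',(128,258),.0505),('lugTL',(517,247),.037),('lugTR',(673,250),.037),('lugBR',(672,321),.037),('lugBL',(517,317),.037),('slot',(556,280),.037)]:
    print(k,np.round(ray('top',q(*p),z),4))
o=np.array([150,210]);q=lambda x,y:(np.array([x,y])+.5)/6+o-.5
for k,p,z in [('eye',(177,157),.045),('blkL',(232,161),.052),('blkR',(328,165),.052),('hookbend',(655,190),.045),('coilend',(505,180),.045)]:
    print(k,np.round(ray('top',q(*p),z),4))
print('amber',ray('top',(301,173),.077), [np.round(ray('top',p,.09),3) for p in((269,133),(327,133))])
E
```

```text
TL [0.5793 0.054  0.008 ]
TR [ 0.5879 -0.1943  0.008 ]
BR [ 0.4704 -0.1963  0.008 ]
BL [0.4624 0.0503 0.008 ]
posttop [0.4993 0.0331 0.0505]
lugTL [ 0.5161 -0.1082  0.037 ]
lugTR [ 0.5191 -0.1644  0.037 ]
lugBR [ 0.4931 -0.1644  0.037 ]
lugBL [ 0.4904 -0.1089  0.037 ]
slot [ 0.505  -0.1226  0.037 ]
eye [0.5087 0.3626 0.045 ]
blkL [0.5074 0.3451 0.052 ]
blkR [0.5082 0.318  0.052 ]
hookbend [0.5091 0.2262 0.045 ]
coilend [0.5088 0.269  0.045 ]
amber [0.6252347  0.16212516 0.077     ] [array([0.687, 0.221, 0.09 ]), array([0.695, 0.123, 0.09 ])]
```

```bash
cat >> h.py <<'E'
from scipy.spatial.transform import Rotation as Ro
def plan(target,h_deg,n):
    s=monitor.get_state(); p=np.array(s['eef_pos']); R=Ro.from_quat(s['tcp_rot']).as_matrix()
    h=np.arctan2(R[1,0],R[0,0]); dh=(np.radians(h_deg)-h+np.pi)%(2*np.pi)-np.pi
    d=(np.array(target)-p)/n; sp=-dh/n; rows=[]
    for i in range(n):
        rows.append(np.r_[R.T@d,sp]); R=R@Ro.from_rotvec([0,0,sp]).as_matrix()
    print('total d',np.round(d*n,4),'dh',round(np.degrees(dh),2))
    print(np.round(rows,4).tolist())
def st():
    s=monitor.get_state();R=Ro.from_quat(s['tcp_rot']).as_matrix()
    print('t',round(s['time'],2),'p',np.round(s['eef_pos'],4),'h',round(np.degrees(np.arctan2(R[1,0],R[0,0])),2),'zax',np.round(R[:,2],4),'F',np.round(s['contact_force'],2),'M',np.round(s['wrist_torque'],2),'op',round(s['opening'],3))
E
python3 -c "
from h import *
plan([.508,.332,.14],90,16)"
```

```text
total d [ 0.3545 -0.3248 -0.1012] dh -76.83
[[-0.0262, -0.0147, 0.0063, 0.0838], [-0.0273, -0.0125, 0.0063, 0.0838], [-0.0283, -0.0101, 0.0063, 0.0838], [-0.029, -0.0077, 0.0063, 0.0838], [-0.0296, -0.0053, 0.0063, 0.0838], [-0.0299, -0.0028, 0.0063, 0.0838], [-0.03, -0.0003, 0.0063, 0.0838], [-0.03, 0.0023, 0.0063, 0.0838], [-0.0297, 0.0048, 0.0063, 0.0838], [-0.0292, 0.0072, 0.0063, 0.0838], [-0.0285, 0.0096, 0.0063, 0.0838], [-0.0275, 0.012, 0.0063, 0.0838], [-0.0264, 0.0143, 0.0063, 0.0838], [-0.0252, 0.0164, 0.0063, 0.0838], [-0.0237, 0.0185, 0.0063, 0.0838], [-0.0221, 0.0204, 0.0063, 0.0838]]
```

Call:
jog_arm(series=[[-0.026, -0.015, 0.004, 0.084], [-0.027, -0.0125, 0.004, 0.084], [-0.028, -0.01, 0.004, 0.084], [-0.029, -0.008, 0.004, 0.084], [-0.03, -0.005, 0.004, 0.084], [-0.03, -0.003, 0.004, 0.084], [-0.03, 0, 0.004, 0.084], [-0.03, 0.002, 0.004, 0.084]], grip=0.05)

```text
time: 0.82
eef_pos: [0.3291, 0.4886, 0.2051]
tcp_rot: [0.445, 0.896, -0.002, -0.001]
contact_force: [0.4, -0.1, 0.2]
opening: 0.585
```

```bash
python3 -c "
from h import *
st();plan([.508,.332,.13],90,8)"
```

```text
t 0.82 p [0.3291 0.4886 0.2051] h 127.19 zax [-0.0038 -0.0021 -1.    ] F [ 0.4  -0.13  0.16] M [ 0.04 -0.02  0.01] op 0.585
total d [ 0.1789 -0.1566 -0.0751] dh -37.19
[[-0.0291, 0.006, 0.0093, 0.0811], [-0.0285, 0.0084, 0.0093, 0.0811], [-0.0278, 0.0107, 0.0093, 0.0811], [-0.0268, 0.0129, 0.0093, 0.0811], [-0.0257, 0.015, 0.0093, 0.0811], [-0.0244, 0.017, 0.0093, 0.0811], [-0.0229, 0.0189, 0.0093, 0.0811], [-0.0213, 0.0207, 0.0093, 0.0811]]
```

Call:
jog_arm(series=[[-0.029, 0.006, 0.009, 0.081], [-0.0285, 0.0085, 0.009, 0.081], [-0.028, 0.0105, 0.009, 0.081], [-0.027, 0.013, 0.009, 0.081], [-0.026, 0.015, 0.009, 0.081], [-0.0245, 0.017, 0.009, 0.081], [-0.023, 0.019, 0.009, 0.081], [-0.021, 0.021, 0.009, 0.081]])

```text
time: 1.48
eef_pos: [0.513, 0.3194, 0.1293]
tcp_rot: [0.718, 0.696, -0.002, -0.001]
contact_force: [0.3, 0.2, 0.4]
opening: 0.583
```

```bash
python3 -c "
from h import *
c=vision.get_calibration('wrist');st();shot('wrist','w1');st()
for k,X in [('eye',(.5087,.3626,.045)),('blk',(.508,.332,.052)),('hookb',(.509,.228,.045)),('grasp',(.508,.332,.045))]: print(k,proj('wrist',X,c))
"
```

```text
t 1.48 p [0.513  0.3194 0.1293] h 88.14 zax [-0.0039 -0.0014 -1.    ] F [0.26 0.21 0.42] M [-0.02  0.03  0.06] op 0.583
t 1.53 p [0.516  0.3154 0.1273] h 87.78 zax [-0.0035 -0.0047 -1.    ] F [ 1.38 -1.89 -0.32] M [-0.07 -0.06  0.  ] op 0.587
eye [317.38430978 180.61243461]
blk [317.99623695 234.62898971]
hookb [325.69827325 377.08711906]
grasp [318.25636326 231.36514622]
```

View pics/w1.png

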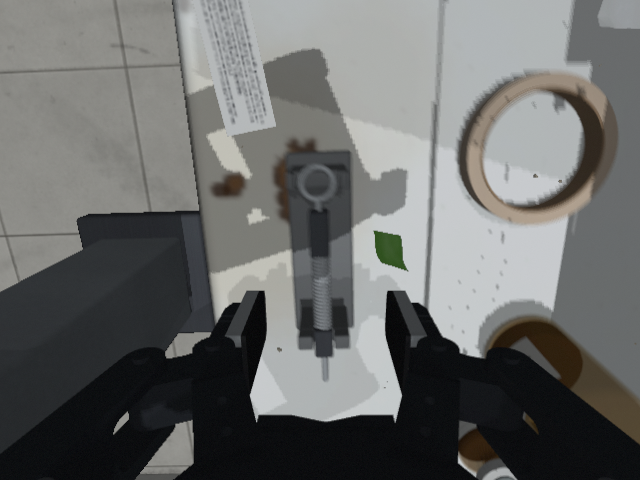

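```bash
python3 -c "
from h import *
plan([.5083,.332,.085],90.2,6)"
```

```text
total d [-0.0077  0.0166 -0.0423] dh 2.42
[[0.0028, -0.0014, 0.007, -0.007], [0.0028, -0.0013, 0.007, -0.007], [0.0028, -0.0013, 0.007, -0.007], [0.0028, -0.0013, 0.007, -0.007], [0.0028, -0.0013, 0.007, -0.007], [0.0028, -0.0013, 0.007, -0.007]]
```

Call:
jog_arm(series=[[0.0035, -0.0018, 0.007, -0.008], [0.003, -0.0014, 0.007, -0.008], [0.003, -0.0014, 0.007, -0.008], [0.003, -0.0014, 0.007, -0.007], [0.003, -0.0014, 0.006, -0.007], [0.002, -0.001, 0.005, -0.005], [0, 0, 0.002, 0], [0, 0, 0, 0]])

```text
time: 2.2
eef_pos: [0.5032, 0.3361, 0.0796]
tcp_rot: [0.702, 0.712, -0.005, -0.001]
contact_force: [-0.3, 0.3, -0.4]
opening: 0.586
```

```bash
python3 -c "
from h import *
plan([.5083,.332,.042],90.2,6)
c=vision.get_calibration('wrist');st();shot('wrist','w2');st()
for k,X in [('eye',(.5087,.3626,.045)),('blk',(.508,.332,.052)),('hookb',(.509,.228,.045)),('grasp',(.508,.332,.045))]: print(k,proj('wrist',X,c))
"
```

```text
total d [ 0.0051 -0.0041 -0.0376] dh -0.57
[[-0.0007, 0.0009, 0.0063, 0.0017], [-0.0007, 0.0009, 0.0063, 0.0017], [-0.0007, 0.0009, 0.0063, 0.0017], [-0.0006, 0.0009, 0.0063, 0.0017], [-0.0006, 0.0009, 0.0063, 0.0017], [-0.0006, 0.0009, 0.0063, 0.0017]]
t 2.2 p [0.5032 0.3361 0.0796] h 90.77 zax [-0.0089 -0.0059 -0.9999] F [-0.3   0.29 -0.44] M [ 0.01 -0.02 -0.01] op 0.586
t 2.25 p [0.5032 0.3361 0.0798] h 90.76 zax [-0.009  -0.0057 -0.9999] F [-1.05  0.17  0.59] M [ 0.01  0.09 -0.06] op 0.583
eye [340.33578914 231.44084667]
blk [337.73867031 297.98321604]
hookb [335.2004873 457.0863036]
grasp [337.40621921 291.56170692]
```

View pics/w2.png

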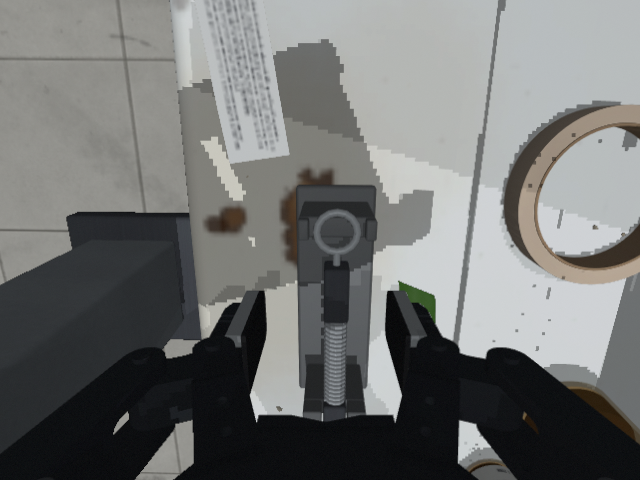

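Call:
jog_arm(series=[[-0.0007, 0.0008, 0.006, 0.002], [-0.0007, 0.0008, 0.006, 0.002], [-0.0007, 0.0008, 0.006, 0.002], [-0.0006, 0.0008, 0.006, 0.002], [-0.0006, 0.0008, 0.006, 0.001], [-0.0005, 0.0005, 0.004, 0], [0, 0, 0.0015, 0], [0, 0, 0, 0]])

```text
time: 2.92
eef_pos: [0.5091, 0.3316, 0.0416]
tcp_rot: [0.706, 0.708, -0.004, -0.001]
contact_force: [0.2, -0.1, 0.5]
opening: 0.591
```

```bash
python3 -c "
from h import *
plan([.5075,.332,.042],90.2,4)
c=vision.get_calibration('wrist');st();shot('wrist','w3')
for k,X in [('eye',(.5075,.3626,.045)),('blk',(.5075,.332,.052)),('grasp',(.5075,.332,.045))]: print(k,proj('wrist',X,c))
"
```

```text
total d [-0.0016  0.0004  0.0004] dh 0.05
[[0.0001, -0.0004, -0.0001, -0.0002], [0.0001, -0.0004, -0.0001, -0.0002], [0.0001, -0.0004, -0.0001, -0.0002], [0.0001, -0.0004, -0.0001, -0.0002]]
t 2.92 p [0.5091 0.3316 0.0416] h 90.15 zax [-0.0067 -0.0049 -1.    ] F [ 0.21 -0.08  0.53] M [0.03 0.02 0.06] op 0.591
eye [323.32656631 248.26000573]
blk [323.14570386 332.77267375]
grasp [323.36144491 323.07674375]
```

View pics/w3.png

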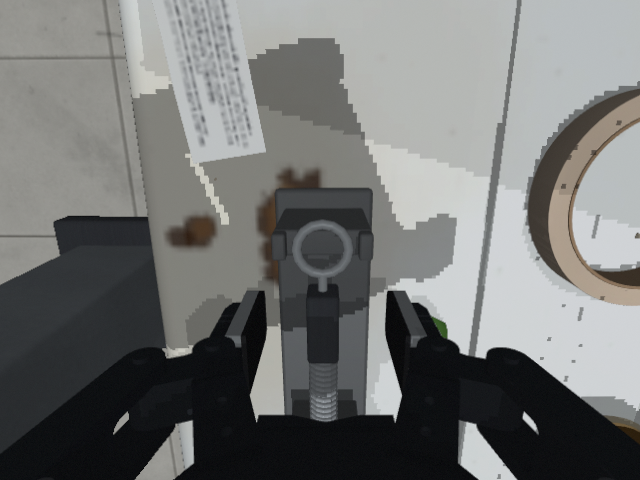

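Call:
jog_arm(series=[[0, -0.0008, 0, 0], [0, -0.0004, 0, 0], [0, 0, 0, 0], [0, 0, 0, 0], [0, 0, 0, 0], [0, 0, 0, 0], [0, 0, 0, 0], [0, 0, 0, 0]], grip=0.0, grip_force=70)

```text
time: 3.63
eef_pos: [0.5081, 0.3319, 0.0426]
tcp_rot: [0.706, 0.708, -0.003, -0.0]
contact_force: [0.6, 0.5, -0.5]
opening: 0.119
```

```bash
python3 -c "
from h import *
st()"
```

```text
t 3.63 p [0.5081 0.3319 0.0426] h 90.17 zax [-0.0049 -0.0041 -1.    ] F [ 0.6   0.53 -0.48] M [-0.01 -0.03  0.04] op 0.119
```

Call:
jog_arm(series=[[0, 0, 0, 0], [0, 0, -0.003, 0], [0, 0, -0.008, 0], [0, 0, -0.015, 0], [0, 0, -0.02, 0], [0, 0, -0.02, 0], [0, 0, -0.015, 0], [0, 0, -0.005, 0]])

```text
time: 4.3
eef_pos: [0.5065, 0.3314, 0.1312]
tcp_rot: [0.706, 0.708, -0.006, -0.002]
contact_force: [0.4, 0.1, -0.8]
opening: 0.121
```

```bash
python3 -c "
from h import *
st();c=vision.get_calibration('wrist');shot('wrist','w4');st();shot('top','t4');plan([.502,-.03,.125],91.9,16)"
```

```text
t 4.3 p [0.5065 0.3314 0.1312] h 90.17 zax [-0.0112 -0.0066 -0.9999] F [ 0.38  0.11 -0.84] M [ 0.06 -0.03  0.01] op 0.121
t 4.35 p [0.507  0.3316 0.1318] h 90.17 zax [-0.0099 -0.006  -0.9999] F [0.28 0.09 0.62] M [ 0.13 -0.06  0.  ] op 0.121
total d [-0.0043 -0.3613 -0.0051] dh 1.73
[[-0.0226, -0.0003, 0.0005, -0.0019], [-0.0226, -0.0004, 0.0005, -0.0019], [-0.0226, -0.0004, 0.0005, -0.0019], [-0.0226, -0.0005, 0.0005, -0.0019], [-0.0226, -0.0005, 0.0005, -0.0019], [-0.0226, -0.0005, 0.0005, -0.0019], [-0.0226, -0.0006, 0.0005, -0.0019], [-0.0226, -0.0006, 0.0005, -0.0019], [-0.0226, -0.0007, 0.0005, -0.0019], [-0.0226, -0.0007, 0.0005, -0.0019], [-0.0226, -0.0008, 0.0005, -0.0019], [-0.0226, -0.0008, 0.0005, -0.0019], [-0.0226, -0.0008, 0.0005, -0.0019], [-0.0226, -0.0009, 0.0005, -0.0019], [-0.0226, -0.0009, 0.0005, -0.0019], [-0.0226, -0.001, 0.0005, -0.0019]]
```

View pics/w4.png

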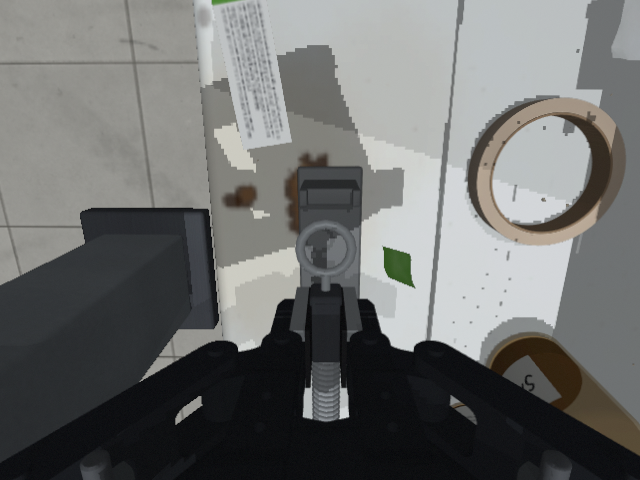

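View pics/t4.png

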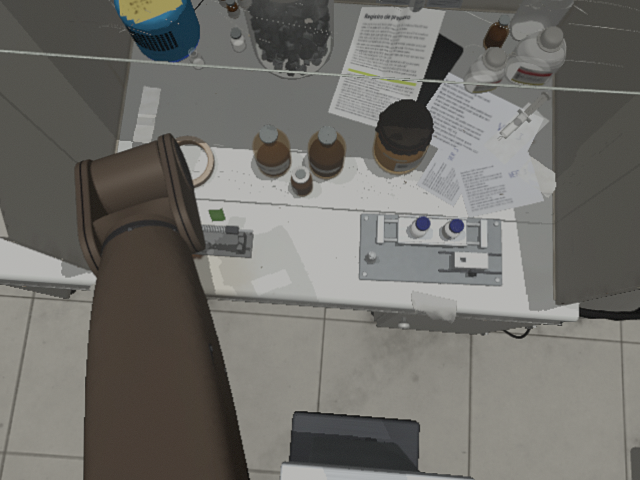

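Run:
```python
from h import *
im=cv2.imread('pics/scene0.png')
cv2.imwrite('pics/c3.png',cv2.resize(im[275:395,290:440],None,fx=5,fy=5,interpolation=cv2.INTER_CUBIC))
for k,X in [('slot',(.5048,-.1228,.037)),('post',(.4994,.0328,.0505)),('lug+',(.516,-.1082,.037)),('lug-',(.4931,-.1644,.037))]:
    print(k,(proj('scene',X)-[290,275]+.5)*5-.5)
```

```text
slot [409.18211937 347.69549101]
post [124.39796232  40.76246736]
lug+ [406.84698346 302.37623624]
lug- [464.02606146 452.65737465]
```

View pics/c3.png

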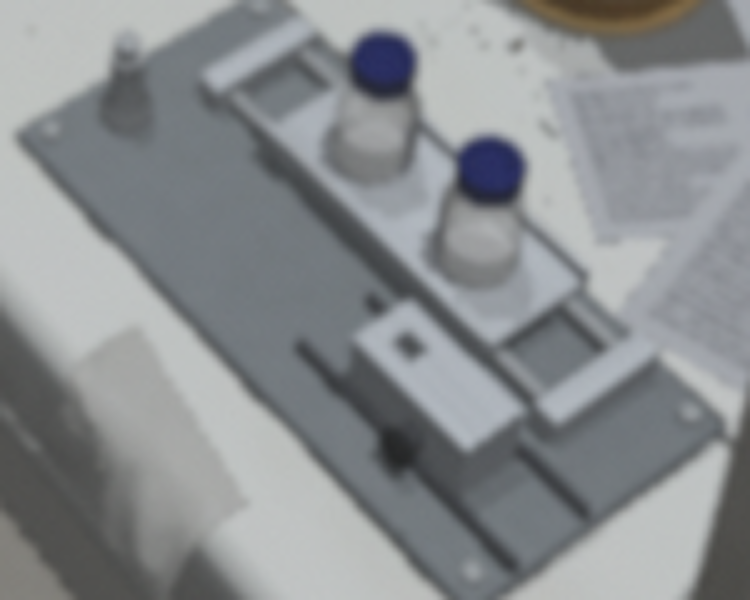

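Call:
jog_arm(series=[[-0.015, -0.0003, 0, -0.002], [-0.022, -0.0004, 0, -0.002], [-0.023, -0.0004, 0, -0.002], [-0.023, -0.0005, 0, -0.002], [-0.023, -0.0005, 0, -0.002], [-0.023, -0.0005, 0, -0.002], [-0.023, -0.0006, 0, -0.002], [-0.023, -0.0006, 0, -0.002]])

```text
time: 5.07
eef_pos: [0.4964, 0.1471, 0.1209]
tcp_rot: [0.697, 0.717, -0.014, -0.007]
contact_force: [0.7, -0.2, -0.7]
opening: 0.121
```

```bash
python3 -c "
from h import *
st();plan([.5013,-.021,.10],92.1,8)"
```

```text
t 5.07 p [0.4964 0.1471 0.1209] h 91.59 zax [-0.0294 -0.0115 -0.9995] F [ 0.67 -0.21 -0.72] M [ 0.03 -0.05  0.02] op 0.121
total d [ 0.0049 -0.1681 -0.0209] dh 0.51
[[-0.021, 0.0001, 0.0028, -0.0011], [-0.021, 0.0001, 0.0028, -0.0011], [-0.021, 0.0001, 0.0028, -0.0011], [-0.021, 0.0, 0.0028, -0.0011], [-0.021, 0.0, 0.0028, -0.0011], [-0.021, -0.0, 0.0028, -0.0011], [-0.021, -0.0, 0.0028, -0.0011], [-0.021, -0.0001, 0.0028, -0.0011]]
```

Call:
jog_arm(series=[[-0.023, 0.0005, 0.001, -0.001], [-0.022, 0.0005, 0.001, -0.001], [-0.022, 0.0005, 0.001, -0.001], [-0.021, 0.0005, 0.001, -0.001], [-0.021, 0, 0.001, -0.001], [-0.02, 0, 0.001, -0.001], [-0.016, 0, 0, -0.001], [-0.008, 0, 0, 0]])

```text
time: 5.73
eef_pos: [0.4903, -0.0202, 0.1041]
tcp_rot: [0.696, 0.718, -0.023, -0.015]
contact_force: [0.1, 0.9, -1.4]
opening: 0.121
```

```bash
python3 -c "
from h import *
st();plan([.5013,-.021,.10],92.1,8)"
```

```text
t 5.73 p [ 0.4903 -0.0202  0.1041] h 91.78 zax [-0.0537 -0.0115 -0.9985] F [ 0.11  0.87 -1.42] M [ 0.09 -0.06 -0.04] op 0.121
total d [ 0.011  -0.0008 -0.0041] dh 0.32
[[-0.0001, 0.0014, 0.0004, -0.0007], [-0.0001, 0.0014, 0.0004, -0.0007], [-0.0001, 0.0014, 0.0004, -0.0007], [-0.0001, 0.0014, 0.0004, -0.0007], [-0.0001, 0.0014, 0.0004, -0.0007], [-0.0001, 0.0014, 0.0004, -0.0007], [-0.0001, 0.0014, 0.0004, -0.0007], [-0.0001, 0.0014, 0.0004, -0.0007]]
```

Call:
jog_arm(series=[[0, 0.002, 0, -0.001], [0, 0.002, 0, -0.001], [0, 0.002, 0, -0.001], [0, 0.002, 0, -0.001], [0, 0.002, 0, -0.001], [0, 0.001, 0, 0], [0, 0, 0, 0], [0, 0, 0, 0]])

```text
time: 6.4
eef_pos: [0.4997, -0.018, 0.1003]
tcp_rot: [0.694, 0.72, -0.024, -0.018]
contact_force: [0.0, 0.0, -1.9]
opening: 0.122
```

```bash
python3 -c "
from h import *
st();c=vision.get_calibration('wrist');shot('wrist','w5');st();
for k,X in [('post',(.4994,.0328,.0505))]: print(k,proj('wrist',X,c))
plan([.5013,-.021,.10],92.1,8)"
```

```text
t 6.4 p [ 0.4997 -0.018   0.1003] h 92.14 zax [-0.0599 -0.0091 -0.9982] F [ 0.04  0.01 -1.87] M [ 0.05 -0.04 -0.02] op 0.122
t 6.45 p [ 0.4996 -0.018   0.1003] h 92.13 zax [-0.0599 -0.009  -0.9982] F [ 1.27  0.48 -1.01] M [ 0.02 -0.04 -0.01] op 0.123
post [336.45419211 174.60490857]
total d [ 0.0017 -0.003  -0.0003] dh -0.03
[[-0.0004, 0.0002, 0.0, 0.0001], [-0.0004, 0.0002, 0.0, 0.0001], [-0.0004, 0.0002, 0.0, 0.0001], [-0.0004, 0.0002, 0.0, 0.0001], [-0.0004, 0.0002, 0.0, 0.0001], [-0.0004, 0.0002, 0.0, 0.0001], [-0.0004, 0.0002, 0.0, 0.0001], [-0.0004, 0.0002, 0.0, 0.0001]]
```

View pics/w5.png

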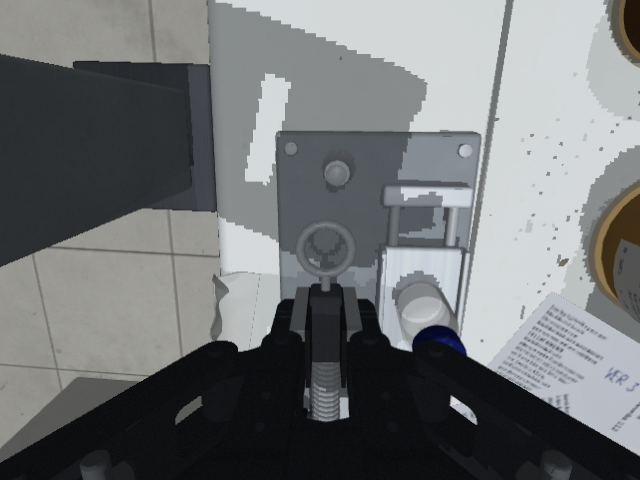

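```bash
cat >> h.py <<'E'
SLOT=np.array([.505,-.1226,.037]);POST=np.array([.4994,.0330,.044])
def pts():
    s=monitor.get_state();R=Ro.from_quat(s['tcp_rot']).as_matrix();p=s['eef_pos']
    ax=-.0025
    tip=p+R@[-.1002,0,ax+.022]; eye=p+R@[.0305,0,ax]
    u=np.array([np.cos(np.radians(92.1)),np.sin(np.radians(92.1)),0]);v=np.array([-u[1],u[0],0])
    st()
    print('tip-slot u,v(mm)',np.round((tip-SLOT)@u*1e3,1),np.round((tip-SLOT)@v*1e3,1),'tipz',np.round(tip[2]*1e3,1),'| eye-post u,v,z',np.round([(eye-POST)@u*1e3,(eye-POST)@v*1e3,(eye-POST)[2]*1e3],1))
E
python3 -c "
from h import *
pts()
print(ray('top',(421,222),.08),ray('top',(456,224),.08))"
```

```text
t 6.45 p [ 0.4996 -0.018   0.1003] h 92.13 zax [-0.0599 -0.009  -0.9982] F [ 1.27  0.48 -1.01] M [ 0.02 -0.04 -0.01] op 0.123
tip-slot u,v(mm) 4.4 2.6 tipz 81.6 | eye-post u,v,z [-20.4   1.5  58.6]
[ 0.5543029  -0.04267499  0.08      ] [ 0.55509018 -0.10017803  0.08      ]
```

Call:
jog_arm(series=[[-0.0006, 0.0008, 0.004, 0], [-0.0006, 0.0008, 0.005, 0], [-0.0006, 0.0008, 0.005, 0], [-0.0005, 0.0008, 0.005, 0], [-0.0005, 0.0006, 0.004, 0], [0, 0.0005, 0.002, 0], [0, 0, 0, 0], [0, 0, 0, 0]])

```text
time: 7.12
eef_pos: [0.5021, -0.0209, 0.0716]
tcp_rot: [0.694, 0.72, -0.024, -0.019]
contact_force: [-0.3, -0.5, -0.6]
opening: 0.125
```

```bash
python3 -c "
from h import *
pts();shot('top','t6');shot('scene','s6')
im=cv2.imread('pics/s6.png')
cv2.imwrite('pics/s6c.png',cv2.resize(im[275:395,290:440],None,fx=5,fy=5,interpolation=cv2.INTER_CUBIC))
im=cv2.imread('pics/t6.png')
cv2.imwrite('pics/t6c.png',cv2.resize(im[200:295,345:515],None,fx=4.7,fy=4.7,interpolation=cv2.INTER_CUBIC))
"
```

```text
t 7.12 p [ 0.5021 -0.0209  0.0716] h 92.14 zax [-0.0614 -0.0087 -0.9981] F [-0.26 -0.53 -0.57] M [ 0.05 -0.04  0.02] op 0.125
tip-slot u,v(mm) 1.4 0.3 tipz 52.8 | eye-post u,v,z [-23.5  -0.9  29.9]
```

View pics/s6c.png

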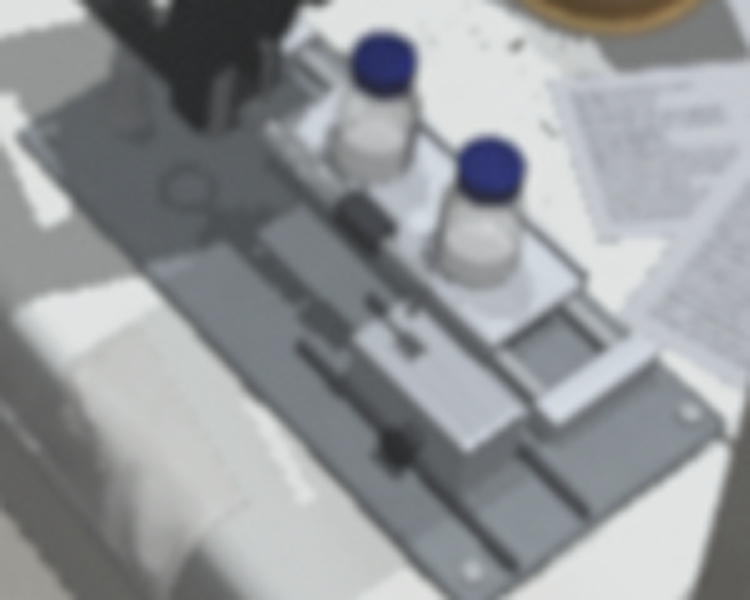

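View pics/t6c.png

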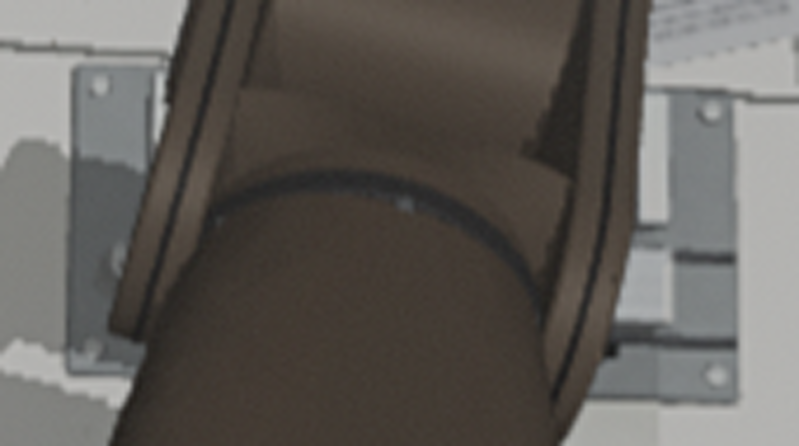

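```bash
python3 -c "
from h import *
s=monitor.get_state();R=Ro.from_quat(s['tcp_rot']).as_matrix();p=s['eef_pos']
for k,X in [('tip',[-.1002,0,.0195]),('bend',[-.1037,0,-.0025]),('blockend',[-.085,0,-.0025])]:
    print(k,(proj('scene',p+R@X)-[290,275]+.5)*5-.5)
im=cv2.imread('pics/s6.png')
cv2.imwrite('pics/s6d.png',cv2.resize(im[305:355,345:405],None,fx=12,fy=12,interpolation=cv2.INTER_CUBIC))
"
```

```text
tip [409.76048134 316.24920356]
bend [424.97871592 281.25607077]
blockend [386.61984207 244.5472921 ]
```

View pics/s6d.png

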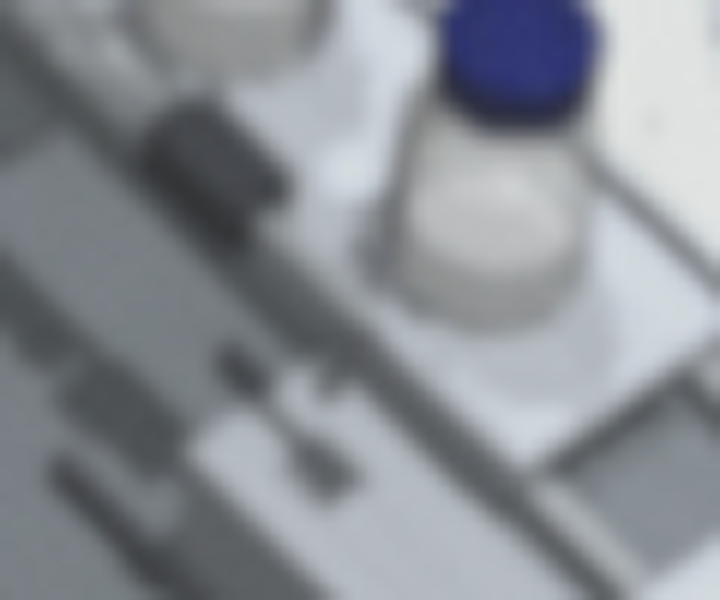

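Call:
jog_arm(series=[[0, 0.0002, 0.002, 0], [0, 0.0002, 0.002, 0], [0, 0.0002, 0.002, 0], [0, 0.0001, 0.002, 0], [0, 0.0001, 0.0015, 0], [0, 0.0001, 0.0015, 0], [0, 0, 0.0005, 0], [0, 0, 0, 0]])

```text
time: 7.88
eef_pos: [0.5032, -0.0211, 0.0601]
tcp_rot: [0.693, 0.72, -0.024, -0.018]
contact_force: [-0.8, -0.0, -1.3]
opening: 0.122
```

```bash
python3 -c "
from h import *
pts()"
```

```text
t 7.88 p [ 0.5032 -0.0211  0.0601] h 92.15 zax [-0.059  -0.0093 -0.9982] F [-0.81 -0.04 -1.26] M [ 0.08 -0.06  0.02] op 0.122
tip-slot u,v(mm) 1.2 -0.8 tipz 41.3 | eye-post u,v,z [-23.7  -1.9  18.4]
```

Call:
jog_arm(series=[[0, -0.0003, 0.0006, 0], [0, -0.0003, 0.0006, 0], [0, 0, 0.0006, 0], [0, 0, 0.0006, 0], [0, 0, 0.0006, 0], [0, 0, 0.0005, 0], [0, 0, 0.0005, 0], [0, 0, 0.0005, 0]])

```text
time: 8.55
eef_pos: [0.5025, -0.0212, 0.0555]
tcp_rot: [0.693, 0.72, -0.024, -0.018]
contact_force: [-0.3, 0.2, -1.3]
opening: 0.121
```

```bash
python3 -c "
from h import *
pts()"
```

```text
t 8.55 p [ 0.5025 -0.0212  0.0555] h 92.15 zax [-0.0583 -0.0094 -0.9983] F [-0.26  0.17 -1.3 ] M [ 0.04  0.02 -0.03] op 0.121
tip-slot u,v(mm) 1.1 -0.1 tipz 36.8 | eye-post u,v,z [-23.7  -1.2  13.8]
```

Tip should be at mouth level, no contact. Continue gently.

Call:
jog_arm(series=[[0, 0, 0.0005, 0], [0, 0, 0.0005, 0], [0, 0, 0.0005, 0], [0, 0.0001, 0.0005, 0], [0, 0, 0.0005, 0], [0, 0, 0.0005, 0], [0, 0.0001, 0.0005, 0], [0, 0, 0.0005, 0]])

```text
time: 9.22
eef_pos: [0.5025, -0.0212, 0.0511]
tcp_rot: [0.693, 0.72, -0.024, -0.018]
contact_force: [-0.6, -0.1, -1.7]
opening: 0.12
```

```bash
python3 -c "
from h import *
pts()"
```

```text
t 9.22 p [ 0.5025 -0.0212  0.0511] h 92.15 zax [-0.0582 -0.0095 -0.9983] F [-0.65 -0.11 -1.73] M [ 0.01 -0.06 -0.  ] op 0.12
tip-slot u,v(mm) 1.1 -0.1 tipz 32.3 | eye-post u,v,z [-23.8  -1.2   9.3]
```

Call:
jog_arm(series=[[0, 0.0001, 0.0006, 0], [0, 0, 0.0006, 0], [0, 0, 0.0006, 0], [0, 0.0001, 0.0006, 0], [0, 0, 0.0006, 0], [0, 0, 0.0005, 0], [0, 0, 0, 0], [0, 0, 0, 0]])

```text
time: 9.88
eef_pos: [0.5024, -0.0212, 0.047]
tcp_rot: [0.693, 0.72, -0.024, -0.018]
contact_force: [-0.1, -0.7, -1.0]
opening: 0.12
```

```bash
python3 -c "
from h import *
pts();c=vision.get_calibration('wrist');shot('wrist','w7');shot('scene','s7')
im=cv2.imread('pics/s7.png')
cv2.imwrite('pics/s7d.png',cv2.resize(im[275:355,330:430],None,fx=8,fy=7,interpolation=cv2.INTER_CUBIC))
print(proj('wrist',(.4994,.033,.0505),c))
"
```

```text
t 9.88 p [ 0.5024 -0.0212  0.047 ] h 92.15 zax [-0.0585 -0.0094 -0.9982] F [-0.07 -0.65 -1.03] M [ 0.08 -0.01 -0.04] op 0.12
tip-slot u,v(mm) 1.1 -0.0 tipz 28.3 | eye-post u,v,z [-23.8  -1.1   5.3]
[324.14275465 184.53938269]
```

View pics/s7d.png

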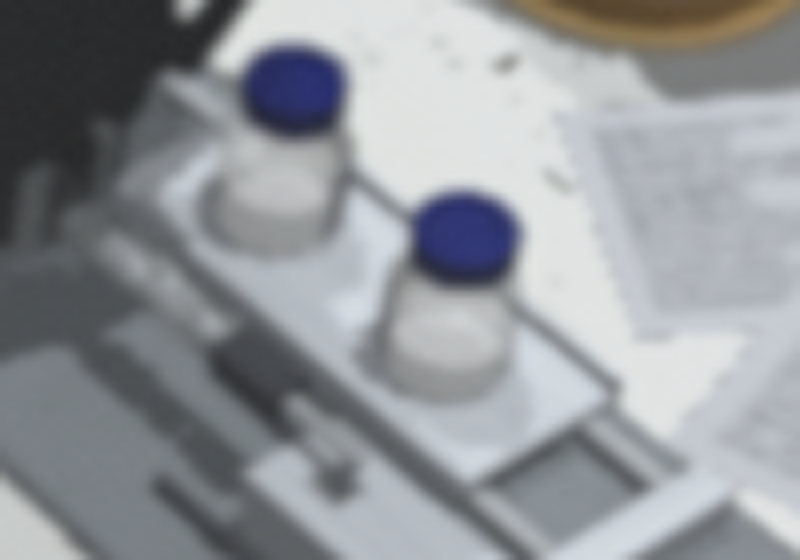

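View pics/w7.png

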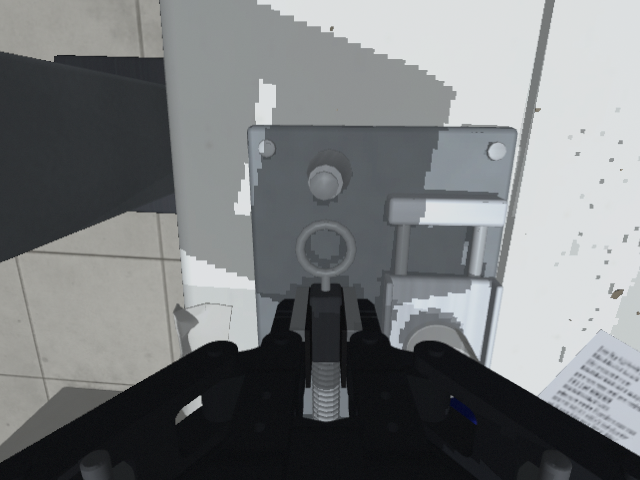

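Call:
jog_arm(series=[[0.0008, 0, 0, 0], [0.0008, 0, 0, 0], [0.0008, 0, 0, 0], [0.0008, 0, 0, 0], [0.0008, 0, 0, 0], [0.0008, 0, 0, 0], [0.0005, 0, 0, 0], [0, 0, 0, 0]])

```text
time: 10.65
eef_pos: [0.5023, -0.0177, 0.0469]
tcp_rot: [0.693, 0.72, -0.025, -0.016]
contact_force: [0.0, -2.8, -2.1]
opening: 0.12
```

```bash
python3 -c "
from h import *
pts()
"
```

```text
t 10.65 p [ 0.5023 -0.0177  0.0469] h 92.25 zax [-0.0581 -0.0143 -0.9982] F [ 0.05 -2.75 -2.14] M [-0.39 -0.08 -0.02] op 0.12
tip-slot u,v(mm) 4.5 -0.2 tipz 28.7 | eye-post u,v,z [-20.2  -1.1   5.1]
```

Call:
jog_arm(series=[[0.0015, 0, 0, 0], [0.002, 0, 0, 0], [0.002, 0, -0.0005, 0], [0.0015, 0, -0.0012, 0], [0.001, 0, -0.0012, 0], [0.001, 0, -0.0012, 0], [0.001, 0, -0.0012, 0], [0.001, 0, -0.001, 0]])

```text
time: 11.32
eef_pos: [0.5015, -0.0105, 0.0511]
tcp_rot: [0.692, 0.722, -0.029, -0.012]
contact_force: [0.6, -3.9, -4.6]
opening: 0.12
```

```bash
python3 -c "
from h import *
pts()
"
```

```text
t 11.32 p [ 0.5015 -0.0105  0.0511] h 92.48 zax [-0.0584 -0.0251 -0.998 ] F [ 0.63 -3.95 -4.55] M [-0.34 -0.09  0.07] op 0.12
tip-slot u,v(mm) 11.6 -0.2 tipz 33.9 | eye-post u,v,z [-13.   -0.5   8.9]
```

```bash
python3 -c "
from h import *
pts();c=vision.get_calibration('wrist');shot('wrist','w8')
print('post',proj('wrist',(.4994,.033,.0505),c))
s=monitor.get_state();R=Ro.from_quat(s['tcp_rot']).as_matrix();p=s['eef_pos']
print('eye',proj('wrist',p+R@[.0305,0,-.0025],c))
im=cv2.imread('pics/w8.png');cv2.imwrite('pics/w8c.png',cv2.resize(im[150:300,220:420],None,fx=4,fy=4))
"
```

```text
t 11.32 p [ 0.5015 -0.0105  0.0511] h 92.48 zax [-0.0584 -0.0251 -0.998 ] F [ 0.63 -3.95 -4.55] M [-0.34 -0.09  0.07] op 0.12
tip-slot u,v(mm) 11.6 -0.2 tipz 33.9 | eye-post u,v,z [-13.   -0.5   8.9]
post [326.78395303 212.86150697]
eye [327.5544443  248.49572337]
```

View pics/w8c.png

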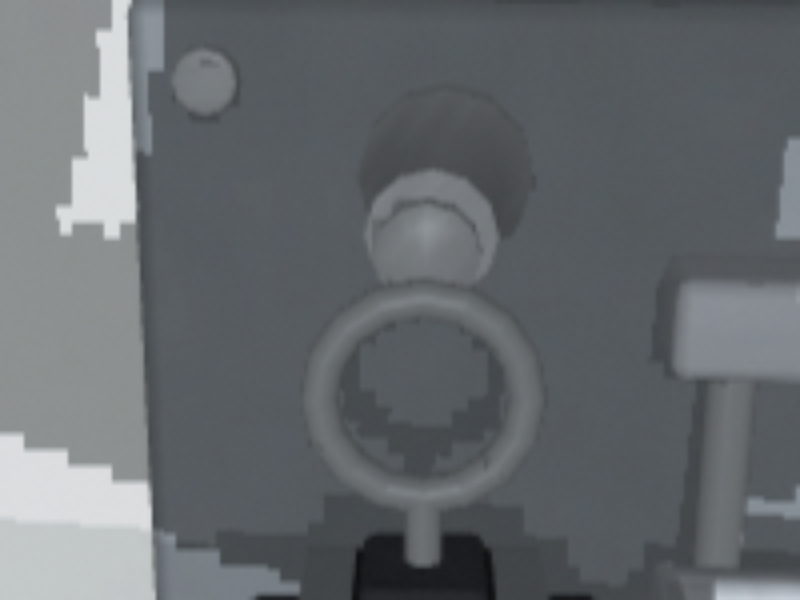

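Call:
jog_arm(series=[[0.002, 0, -0.0015, 0], [0.003, 0, -0.001, 0], [0.003, 0, -0.0006, 0], [0.003, 0, -0.0003, 0], [0.003, 0, 0, 0], [0.0015, 0, 0, 0], [0.001, 0, 0, 0], [0.001, 0, 0, 0]])

```text
time: 12.03
eef_pos: [0.5012, 0.0124, 0.0557]
tcp_rot: [0.692, 0.722, -0.027, -0.014]
contact_force: [-0.6, -0.7, -0.5]
opening: 0.12
```

```bash
python3 -c "
from h import *
pts();c=vision.get_calibration('wrist');shot('wrist','w9')
print('post',proj('wrist',(.4994,.033,.0505),c))
s=monitor.get_state();R=Ro.from_quat(s['tcp_rot']).as_matrix();p=s['eef_pos']
print('eye',proj('wrist',p+R@[.0305,0,-.0025],c))
im=cv2.imread('pics/w9.png');cv2.imwrite('pics/w9c.png',cv2.resize(im[150:300,220:420],None,fx=4,fy=4))
shot('scene','s9')
im=cv2.imread('pics/s9.png')
cv2.imwrite('pics/s9d.png',cv2.resize(im[275:355,330:430],None,fx=8,fy=7,interpolation=cv2.INTER_CUBIC))
"
```

```text
t 12.03 p [0.5012 0.0124 0.0557] h 92.45 zax [-0.0574 -0.0201 -0.9981] F [-0.55 -0.71 -0.47] M [ 0.08 -0.04 -0.03] op 0.12
tip-slot u,v(mm) 34.5 -0.7 tipz 38.0 | eye-post u,v,z [ 9.9 -1.  13.6]
post [325.77018101 266.51087039]
eye [327.57543567 248.59523458]
```

View pics/w9c.png

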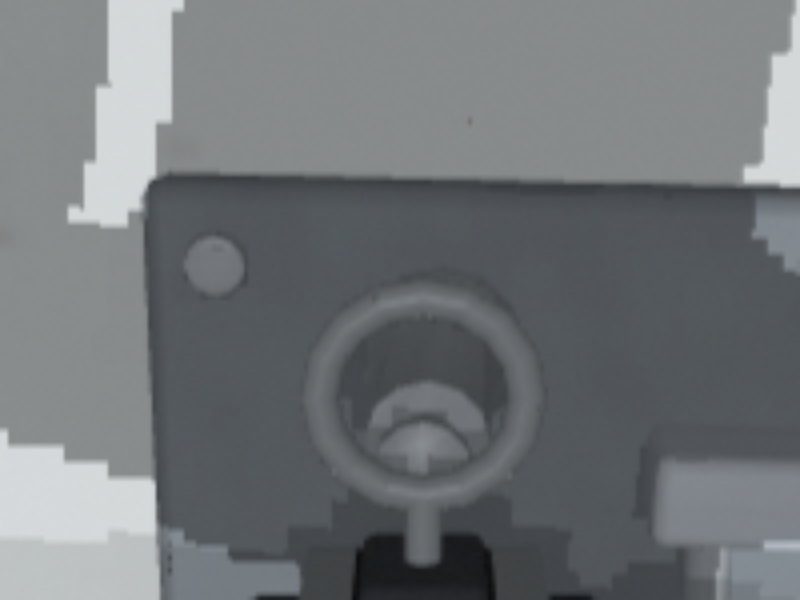

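View pics/s9d.png

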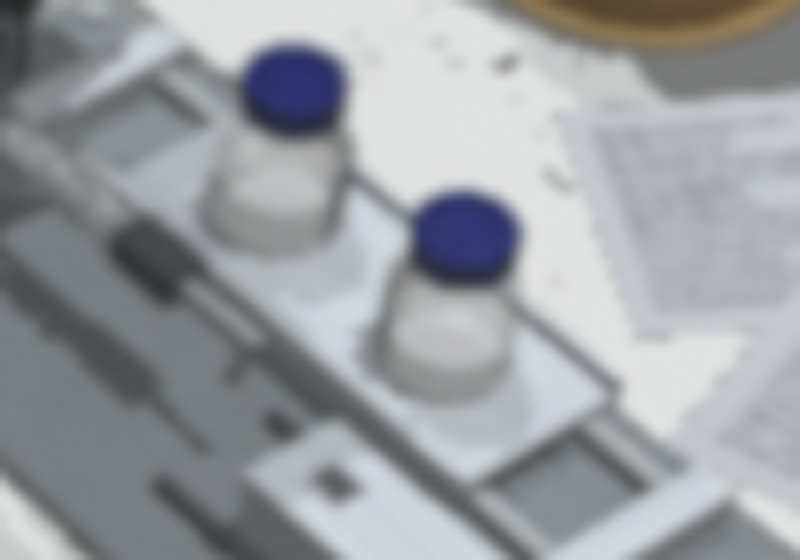

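Call:
jog_arm(series=[[0, 0, -0.004, 0], [0, -0.0003, -0.004, 0], [-0.005, -0.0003, -0.001, 0], [-0.0075, -0.0003, 0, 0.001], [-0.0075, -0.0002, 0, 0.001], [-0.0075, 0, 0, 0.001], [-0.004, 0, 0, 0.001], [0, 0, 0, 0]])

```text
time: 12.8
eef_pos: [0.5023, -0.0233, 0.0667]
tcp_rot: [0.694, 0.72, -0.027, -0.013]
contact_force: [0.1, -0.2, -0.7]
opening: 0.122
```

```bash
python3 -c "
from h import *
pts()
"
```

```text
t 12.8 p [ 0.5023 -0.0233  0.0667] h 92.15 zax [-0.0566 -0.0208 -0.9982] F [ 0.1  -0.19 -0.71] M [ 0.05 -0.01  0.02] op 0.122
tip-slot u,v(mm) -1.3 0.1 tipz 49.1 | eye-post u,v,z [-25.9  -1.   24.7]
```

Call:
jog_arm(series=[[0.0008, 0.0001, 0.0015, 0], [0.0008, 0.0001, 0.0015, 0], [0.0006, 0.0001, 0.0015, 0], [0.0002, 0.0001, 0.0015, 0], [0, 0.0001, 0.0015, 0], [0, 0, 0.001, 0], [0, 0, 0.0003, 0], [0, 0, 0, 0]])

```text
time: 13.47
eef_pos: [0.5014, -0.0206, 0.0559]
tcp_rot: [0.694, 0.72, -0.027, -0.014]
contact_force: [0.2, -0.0, -1.0]
opening: 0.12
```

```bash
python3 -c "
from h import *
pts()
"
```

```text
t 13.47 p [ 0.5014 -0.0206  0.0559] h 92.12 zax [-0.0587 -0.0197 -0.9981] F [ 0.22 -0.05 -1.02] M [ 0.04 -0.03  0.03] op 0.12
tip-slot u,v(mm) 1.5 1.0 tipz 38.2 | eye-post u,v,z [-23.1  -0.2  13.9]
```

Call:
jog_arm(series=[[-0.0002, 0.0005, 0, 0], [0, 0.0004, 0, 0], [0, 0.0001, 0.0004, 0], [0, 0, 0.0005, 0], [0, 0, 0.0005, 0], [0, 0, 0.0005, 0], [0, 0, 0.0005, 0], [0, 0, 0.0005, 0]])

```text
time: 14.13
eef_pos: [0.5028, -0.0208, 0.0531]
tcp_rot: [0.694, 0.72, -0.027, -0.014]
contact_force: [0.3, -0.6, -1.5]
opening: 0.117
```

```bash
python3 -c "
from h import *
pts()
"
```

```text
t 14.13 p [ 0.5028 -0.0208  0.0531] h 92.13 zax [-0.0577 -0.02   -0.9981] F [ 0.34 -0.59 -1.48] M [ 0.08 -0.07 -0.05] op 0.117
tip-slot u,v(mm) 1.3 -0.4 tipz 35.4 | eye-post u,v,z [-23.3  -1.5  11.1]
```

Call:
jog_arm(series=[[0, -0.0002, 0.0006, 0], [0, 0, 0.0006, 0], [0, 0, 0.0006, 0], [0, 0, 0.0006, 0], [0, 0, 0.0008, 0], [0, 0, 0.001, 0], [0, 0, 0.001, 0], [0, 0, 0.001, 0]])

```text
time: 14.8
eef_pos: [0.5022, -0.021, 0.0464]
tcp_rot: [0.694, 0.72, -0.027, -0.014]
contact_force: [-0.0, -0.3, -0.9]
opening: 0.12
```

```bash
python3 -c "
from h import *
pts()
"
```

```text
t 14.8 p [ 0.5022 -0.021   0.0464] h 92.13 zax [-0.0576 -0.02   -0.9981] F [-0.03 -0.3  -0.89] M [-0.   -0.06 -0.04] op 0.12
tip-slot u,v(mm) 1.2 0.2 tipz 28.7 | eye-post u,v,z [-23.5  -0.9   4.3]
```

Call:
jog_arm(series=[[-0.001, 0.0001, 0.001, 0], [-0.001, 0.0001, 0.001, 0], [-0.001, 0, 0.001, 0], [-0.001, 0, 0.0005, 0], [-0.001, 0, 0, 0], [-0.001, 0, 0, 0], [-0.001, 0, 0, 0], [-0.001, 0, 0, 0]])

```text
time: 15.47
eef_pos: [0.5029, -0.0241, 0.0438]
tcp_rot: [0.695, 0.718, -0.023, -0.018]
contact_force: [-0.4, 5.0, 1.7]
opening: 0.125
```

```bash
python3 -c "
from h import *
pts()
"
```

```text
t 15.47 p [ 0.5029 -0.0241  0.0438] h 91.85 zax [-0.058  -0.0081 -0.9983] F [-0.42  4.97  1.73] M [ 0.59  0.09 -0.09] op 0.125
tip-slot u,v(mm) -1.8 0.1 tipz 24.9 | eye-post u,v,z [-26.7  -1.6   2.1]
```

Call:
jog_arm(series=[[-0.0011, 0, 0.0001, -0.001], [-0.0011, 0, 0.0001, -0.001], [-0.0011, 0, 0.0001, -0.001], [-0.0011, 0, 0.0001, -0.001], [-0.0011, 0, 0.0001, -0.001], [-0.0011, 0, 0.0001, -0.001], [-0.0011, 0, 0.0001, -0.001], [-0.0011, 0, 0.0001, -0.001]])

```text
time: 16.13
eef_pos: [0.5029, -0.0243, 0.0455]
tcp_rot: [0.695, 0.718, -0.017, -0.026]
contact_force: [-0.4, 5.0, 2.0]
opening: 0.123
```

```bash
python3 -c "
from h import *
pts()
"
```

```text
t 16.13 p [ 0.5029 -0.0243  0.0455] h 91.89 zax [-0.0608  0.0108 -0.9981] F [-0.36  5.01  1.99] M [ 0.65  0.05 -0.13] op 0.123
tip-slot u,v(mm) -1.6 0.0 tipz 24.7 | eye-post u,v,z [-26.9  -1.6   4.4]
```

Call:
jog_arm(series=[[-0.0011, 0, 0.0002, -0.001], [-0.0011, 0, 0.0002, -0.001], [-0.0011, 0, 0.0002, -0.001], [-0.0011, 0, 0.0002, -0.001], [-0.0011, 0, 0.0002, -0.001], [-0.0011, 0, 0.0002, -0.001], [-0.0011, 0, 0.0002, -0.001], [-0.0011, 0, 0.0002, -0.001]])

```text
time: 16.8
eef_pos: [0.5029, -0.0245, 0.0471]
tcp_rot: [0.694, 0.719, -0.012, -0.033]
contact_force: [-0.6, 5.0, 2.4]
opening: 0.122
```

```bash
python3 -c "
from h import *
pts()
"
```

```text
t 16.8 p [ 0.5029 -0.0245  0.0471] h 91.92 zax [-0.0643  0.0296 -0.9975] F [-0.58  5.05  2.38] M [ 0.61  0.09 -0.17] op 0.122
tip-slot u,v(mm) -1.4 0.0 tipz 24.5 | eye-post u,v,z [-27.1  -1.7   6.6]
```

Call:
jog_arm(series=[[-0.0011, 0, 0.0002, -0.001], [-0.0011, 0, 0.0002, -0.001], [-0.0011, 0, 0.0002, -0.001], [-0.0011, 0, 0.0002, -0.001], [-0.0011, 0, 0.0002, -0.001], [-0.0005, 0, 0, -0.001], [0.0005, 0, 0, 0], [0.001, 0, 0, 0]])

```text
time: 17.47
eef_pos: [0.5032, -0.0233, 0.0491]
tcp_rot: [0.694, 0.719, -0.008, -0.038]
contact_force: [1.0, 1.4, -0.3]
opening: 0.124
```

```bash
python3 -c "
from h import *
pts()
c=vision.get_calibration('wrist');shot('wrist','w10')
print('post',proj('wrist',(.4994,.033,.0505),c))
s=monitor.get_state();R=Ro.from_quat(s['tcp_rot']).as_matrix();p=s['eef_pos']
print('eye',proj('wrist',p+R@[.0305,0,-.0025],c))
im=cv2.imread('pics/w10.png');cv2.imwrite('pics/w10c.png',cv2.resize(im[150:300,220:420],None,fx=4,fy=4))
"
```

```text
t 17.47 p [ 0.5032 -0.0233  0.0491] h 92.01 zax [-0.0663  0.0413 -0.9969] F [ 1.    1.37 -0.28] M [-0.01 -0.02  0.06] op 0.124
tip-slot u,v(mm) 0.0 -0.4 tipz 25.2 | eye-post u,v,z [-26.1  -2.    8.9]
post [322.52843933 176.41412887]
eye [327.39312477 248.47944031]
```

View pics/w10c.png

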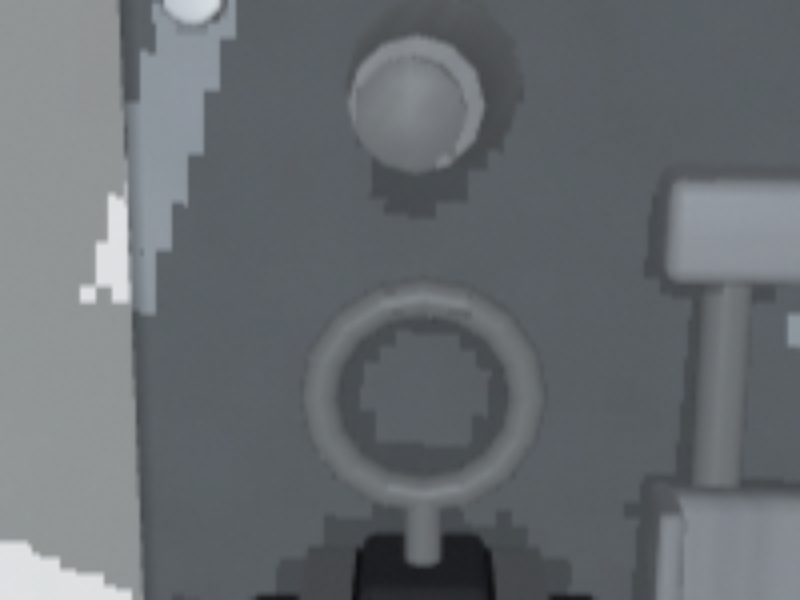

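Call:
jog_arm(series=[[0.0015, -0.0001, 0, 0], [0.002, -0.0001, 0, 0], [0.002, -0.0001, 0, 0], [0.002, -0.0001, 0, 0], [0.002, -0.0001, 0, 0], [0.002, -0.0001, 0, 0], [0.002, -0.0001, 0, 0], [0.0015, 0, 0, 0]])

```text
time: 18.18
eef_pos: [0.5021, -0.011, 0.0487]
tcp_rot: [0.693, 0.72, -0.011, -0.035]
contact_force: [0.6, -3.7, -2.3]
opening: 0.127
```

```bash
python3 -c "
from h import *
pts()
"
```

```text
t 18.18 p [ 0.5021 -0.011   0.0487] h 92.15 zax [-0.0651  0.0334 -0.9973] F [ 0.58 -3.66 -2.3 ] M [-0.53 -0.09  0.02] op 0.127
tip-slot u,v(mm) 12.2 -0.0 tipz 25.7 | eye-post u,v,z [-13.6  -1.2   8.3]
```

Call:
jog_arm(series=[[0.0008, -0.0001, -0.0012, 0], [0.0015, -0.0001, -0.0008, 0], [0.0025, -0.0001, -0.0003, 0], [0.0025, -0.0001, -0.0002, 0], [0.0025, -0.0001, -0.0002, 0], [0.0022, 0, -0.0002, 0], [0.002, 0, -0.0002, 0], [0.0013, 0, -0.0002, 0]])

```text
time: 18.85
eef_pos: [0.5005, 0.0052, 0.0519]
tcp_rot: [0.692, 0.721, -0.011, -0.035]
contact_force: [1.1, -5.8, -4.1]
opening: 0.12
```

```bash
python3 -c "
from h import *
pts()
c=vision.get_calibration('wrist');shot('wrist','w11')
print('post',proj('wrist',(.4994,.033,.0505),c))
s=monitor.get_state();R=Ro.from_quat(s['tcp_rot']).as_matrix();p=s['eef_pos']
print('eye',proj('wrist',p+R@[.0305,0,-.0025],c))
im=cv2.imread('pics/w11.png');cv2.imwrite('pics/w11c.png',cv2.resize(im[150:300,220:420],None,fx=4,fy=4))
"
```

```text
t 18.85 p [0.5005 0.0052 0.0519] h 92.21 zax [-0.0657  0.032  -0.9973] F [ 1.1  -5.77 -4.05] M [-0.51 -0.21  0.09] op 0.12
tip-slot u,v(mm) 28.4 0.8 tipz 28.9 | eye-post u,v,z [ 2.6 -0.2 11.4]
post [327.6339399  251.79294707]
eye [327.39471596 248.52349922]
```

View pics/w11c.png

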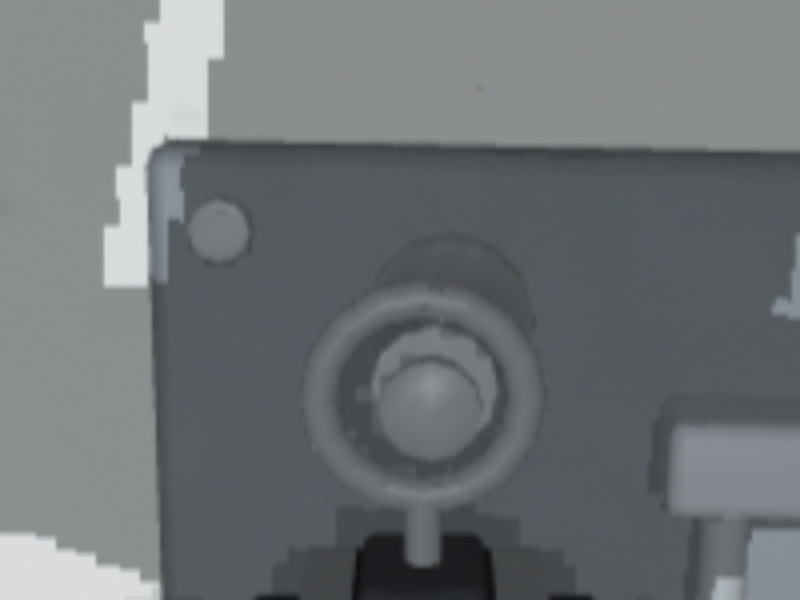

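Call:
jog_arm(series=[[0.0002, 0, 0.001, 0], [0.0004, 0.0001, 0.0013, 0], [0.0006, 0.0001, 0.0013, 0], [0.0007, 0.0001, 0.0013, 0], [0.0007, 0.0001, 0.0013, 0], [0.0007, 0.0001, 0.001, 0], [0.0007, 0, 0.0005, 0], [0.0007, 0, 0.0002, 0]])

```text
time: 19.57
eef_pos: [0.5013, 0.0067, 0.0489]
tcp_rot: [0.692, 0.721, -0.016, -0.033]
contact_force: [-1.5, -5.1, -1.8]
opening: 0.122
```

```bash
python3 -c "
from h import *
pts()
c=vision.get_calibration('wrist');shot('wrist','w12')
print('post',proj('wrist',(.4994,.033,.0505),c))
im=cv2.imread('pics/w12.png');cv2.imwrite('pics/w12c.png',cv2.resize(im[150:300,220:420],None,fx=4,fy=4))
"
```

```text
t 19.57 p [0.5013 0.0067 0.0489] h 92.24 zax [-0.0697  0.0228 -0.9973] F [-1.45 -5.12 -1.84] M [-0.87  0.04  0.01] op 0.122
tip-slot u,v(mm) 29.6 0.1 tipz 26.9 | eye-post u,v,z [ 4.  -1.   8.1]
post [325.12274747 257.88043529]
```

View pics/w12c.png

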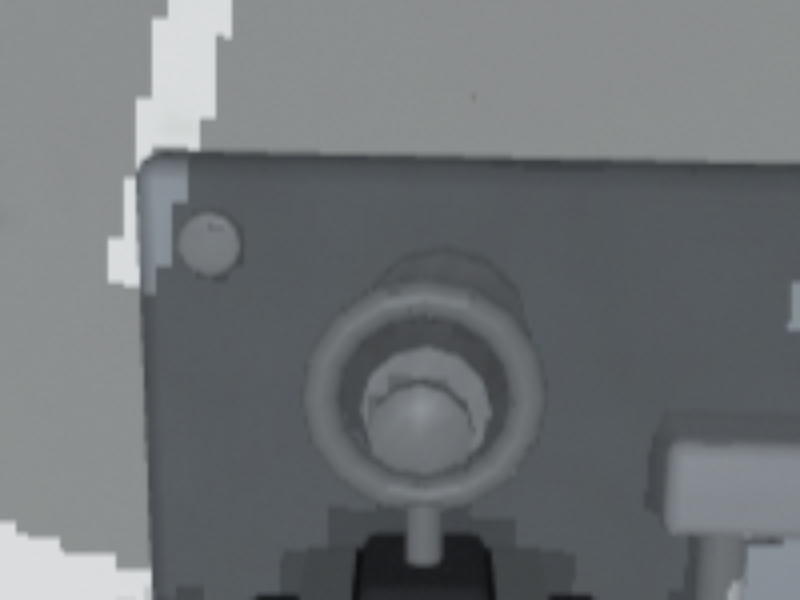

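Call:
jog_arm(series=[[0, 0, -0.0008, 0], [-0.0006, 0, -0.0004, 0], [-0.0006, 0, 0, 0], [-0.0006, 0, 0, 0], [-0.0004, 0, 0, 0], [0, 0, 0, 0], [0.0002, 0, 0, 0], [0.0002, 0, 0, 0]])

```text
time: 20.28
eef_pos: [0.5011, 0.0041, 0.0498]
tcp_rot: [0.693, 0.72, -0.017, -0.033]
contact_force: [-0.1, -5.5, -3.3]
opening: 0.125
```

```bash
python3 -c "
from h import *
pts()
"
```

```text
t 20.28 p [0.5011 0.0041 0.0498] h 92.16 zax [-0.0712  0.0224 -0.9972] F [-0.11 -5.52 -3.28] M [-0.63 -0.14  0.04] op 0.125
tip-slot u,v(mm) 27.0 0.5 tipz 27.9 | eye-post u,v,z [ 1.4 -0.8  9.1]
```

Call:
jog_arm(series=[[-0.0005, 0, 0.0004, 0], [-0.0005, 0, 0.001, 0], [-0.0003, 0.0001, 0.0012, 0], [0, 0.0001, 0.0012, 0], [0.0001, 0.0001, 0.0012, 0], [0.0001, 0.0001, 0.0012, 0], [0.0001, 0.0001, 0.0012, 0], [0.0001, 0, 0.0006, 0]])

```text
time: 20.95
eef_pos: [0.5032, 0.002, 0.0443]
tcp_rot: [0.693, 0.72, -0.017, -0.031]
contact_force: [-1.8, -5.0, 2.4]
opening: 0.121
```

```bash
python3 -c "
from h import *
pts()
c=vision.get_calibration('wrist');shot('wrist','w13')
print('post',proj('wrist',(.4994,.033,.0505),c))
im=cv2.imread('pics/w13.png');cv2.imwrite('pics/w13c.png',cv2.resize(im[150:300,220:420],None,fx=4,fy=4))
"
```

```text
t 20.95 p [0.5032 0.002  0.0443] h 92.18 zax [-0.068   0.0182 -0.9975] F [-1.77 -4.97  2.39] M [-1.23  0.28 -0.09] op 0.121
tip-slot u,v(mm) 24.8 -1.6 tipz 22.8 | eye-post u,v,z [-0.7 -2.7  3.5]
post [319.40099936 249.31565078]
```

View pics/w13c.png

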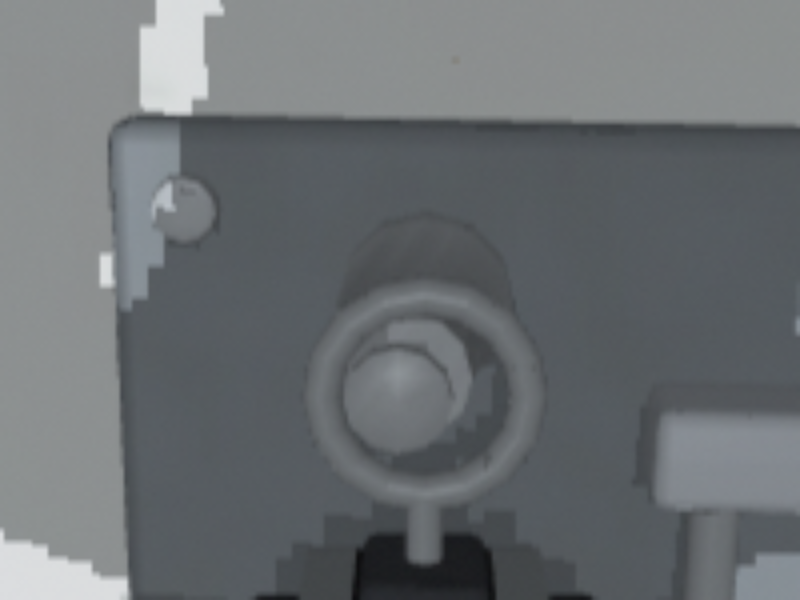

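Call:
jog_arm(series=[[0.0001, -0.0005, -0.0002, 0], [0.0001, -0.0005, 0, 0], [0.0001, -0.0005, 0, 0], [0.0001, -0.0002, 0.0002, 0], [0.0001, 0, 0.0006, 0], [0.0001, 0, 0.0008, 0], [0.0001, 0, 0.0008, 0], [0.0001, 0, 0.0004, 0]])

```text
time: 21.67
eef_pos: [0.5026, 0.0025, 0.0428]
tcp_rot: [0.692, 0.721, -0.016, -0.029]
contact_force: [-1.5, -5.8, 2.8]
opening: 0.121
```

```bash
python3 -c "
from h import *
pts()
c=vision.get_calibration('wrist');shot('wrist','w14')
print('post',proj('wrist',(.4994,.033,.0505),c))
im=cv2.imread('pics/w14.png');cv2.imwrite('pics/w14c.png',cv2.resize(im[150:300,220:420],None,fx=4,fy=4))
"
```

```text
t 21.67 p [0.5026 0.0025 0.0428] h 92.26 zax [-0.0642  0.0167 -0.9978] F [-1.5  -5.83  2.76] M [-1.27  0.16 -0.1 ] op 0.121
tip-slot u,v(mm) 25.2 -1.2 tipz 21.4 | eye-post u,v,z [-0.2 -2.1  1.9]
post [320.75811222 252.11698969]
```

View pics/w14c.png

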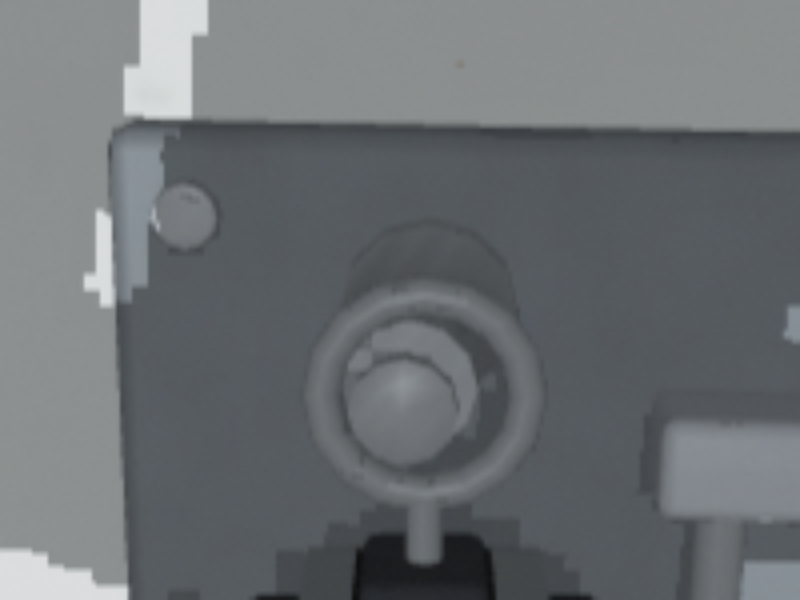

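Call:
jog_arm(series=[[0.0001, -0.0005, 0.0004, 0], [0.0001, -0.0005, 0.0006, 0], [0.0001, -0.0004, 0.0008, 0], [0.0001, -0.0002, 0.0008, 0], [-0.0003, 0, 0.0008, 0], [-0.0004, 0, 0.0006, 0], [-0.0004, 0, 0.0004, 0], [-0.0004, 0, 0.0002, 0]])

```text
time: 22.38
eef_pos: [0.5017, 0.0013, 0.0381]
tcp_rot: [0.692, 0.721, -0.015, -0.028]
contact_force: [-1.2, -4.9, 1.6]
opening: 0.119
```

```bash
python3 -c "
from h import *
pts()
shot('scene','s15')
im=cv2.imread('pics/s15.png')
cv2.imwrite('pics/s15d.png',cv2.resize(im[265:365,290:410],None,fx=6.5,fy=6,interpolation=cv2.INTER_CUBIC))
"
```

```text
t 22.38 p [0.5017 0.0013 0.0381] h 92.33 zax [-0.061   0.0163 -0.998 ] F [-1.24 -4.85  1.56] M [-1.16  0.04  0.04] op 0.119
tip-slot u,v(mm) 24.1 -0.5 tipz 16.8 | eye-post u,v,z [-1.4 -1.2 -2.8]
```

View pics/s15d.png

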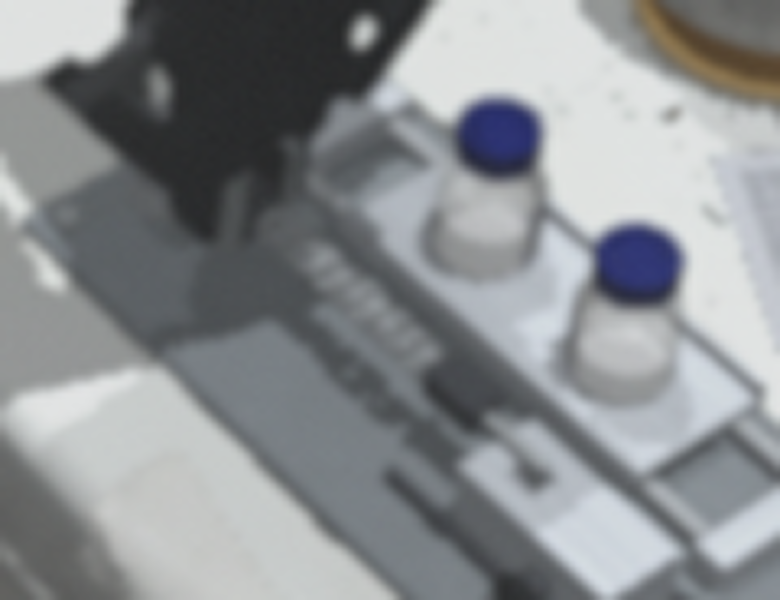

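Call:
jog_arm(series=[[-0.0004, -0.0002, -0.0004, 0], [-0.0004, -0.0002, -0.0004, 0], [-0.0004, -0.0002, -0.0004, 0], [-0.0004, -0.0002, -0.0002, 0], [-0.0004, 0, 0, 0], [-0.0004, 0, 0, 0], [-0.0004, 0, 0, 0], [-0.0002, 0, 0, 0]])

```text
time: 23.1
eef_pos: [0.5013, 0.0003, 0.0389]
tcp_rot: [0.692, 0.721, -0.013, -0.029]
contact_force: [1.1, -1.2, 0.7]
opening: 0.123
```

```bash
python3 -c "
from h import *
pts()
c=vision.get_calibration('wrist');shot('wrist','w16')
print('post',proj('wrist',(.4994,.033,.0505),c))
im=cv2.imread('pics/w16.png');cv2.imwrite('pics/w16c.png',cv2.resize(im[150:300,220:420],None,fx=4,fy=4))
"
```

```text
t 23.1 p [5.013e-01 3.000e-04 3.890e-02] h 92.29 zax [-0.0594  0.0216 -0.998 ] F [ 1.12 -1.16  0.67] M [-0.63 -0.23  0.06] op 0.123
tip-slot u,v(mm) 23.2 0.0 tipz 17.1 | eye-post u,v,z [-2.4 -0.7 -1.8]
post [324.18224929 249.44272723]
```

View pics/w16c.png

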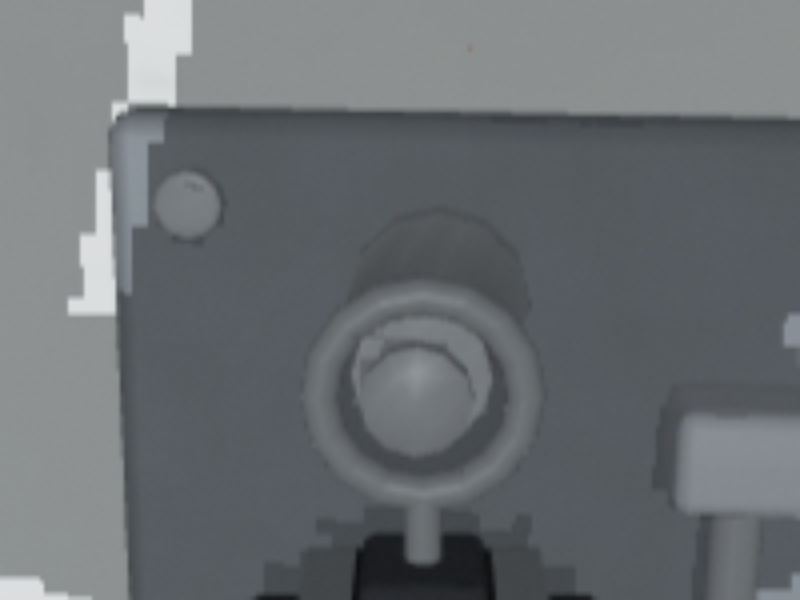

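Call:
jog_arm(series=[[-0.0005, 0, 0, 0], [-0.0005, 0, 0, 0], [-0.0005, 0, 0, 0], [-0.0005, 0, 0, 0], [-0.0003, 0, 0, 0], [0, 0, 0, 0], [0, 0, 0, 0], [0, 0, 0, 0]])

```text
time: 23.82
eef_pos: [0.5016, -0.0014, 0.0398]
tcp_rot: [0.693, 0.721, -0.012, -0.03]
contact_force: [1.3, -2.6, 2.6]
opening: 0.121
```

```bash
python3 -c "
from h import *
pts()
"
```

```text
t 23.82 p [ 0.5016 -0.0014  0.0398] h 92.23 zax [-0.0597  0.0234 -0.9979] F [ 1.27 -2.59  2.63] M [-0.69 -0.06  0.01] op 0.121
tip-slot u,v(mm) 21.6 -0.1 tipz 17.7 | eye-post u,v,z [-4. -1. -1.]
```

Call:
jog_arm(series=[[-0.0005, 0, 0, 0], [-0.0005, 0, 0, 0], [-0.0005, 0, 0, 0], [-0.0005, 0, 0, 0], [-0.0003, 0, 0, 0], [0, 0, 0, 0], [0, 0, 0, 0], [0, 0, 0, 0]])

```text
time: 24.48
eef_pos: [0.5017, -0.003, 0.0398]
tcp_rot: [0.693, 0.72, -0.011, -0.031]
contact_force: [-0.5, 0.0, 2.2]
opening: 0.124
```

```bash
python3 -c "
from h import *
pts()
c=vision.get_calibration('wrist');shot('wrist','w17')
print('post',proj('wrist',(.4994,.033,.0505),c))
im=cv2.imread('pics/w17.png');cv2.imwrite('pics/w17c.png',cv2.resize(im[150:300,220:420],None,fx=4,fy=4))
"
```

```text
t 24.48 p [ 0.5017 -0.003   0.0398] h 92.14 zax [-0.0597  0.0262 -0.9979] F [-0.53  0.05  2.16] M [-0.28 -0.11  0.06] op 0.124
tip-slot u,v(mm) 20.0 0.0 tipz 17.5 | eye-post u,v,z [-5.6 -1.1 -0.8]
post [323.26315714 239.22640953]
```

View pics/w17c.png

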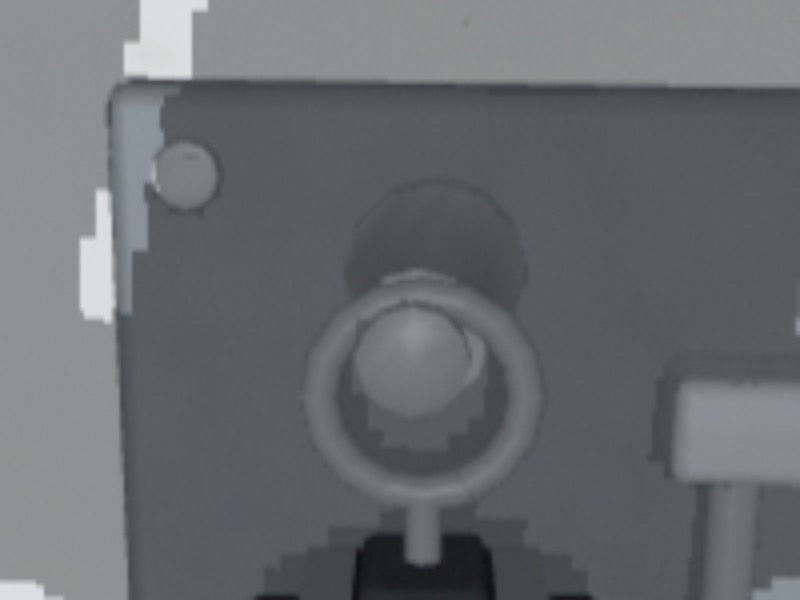

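Call:
jog_arm(series=[[0, 0, -0.0002, 0], [0, 0, -0.0002, 0], [0, 0, 0, 0], [0, 0, 0, 0], [0, 0, 0, 0], [0, 0, 0, 0], [0, 0, 0, 0], [0, 0, 0, 0]], grip=0.021, grip_force=30)

```text
time: 25.2
eef_pos: [0.4973, -0.0015, 0.0368]
tcp_rot: [0.694, 0.719, -0.013, -0.036]
contact_force: [0.4, 0.4, -0.8]
opening: 0.245
```

```bash
python3 -c "
from h import *
pts()
c=vision.get_calibration('wrist');shot('wrist','w18')
"
```

```text
t 25.2 p [ 0.4973 -0.0015  0.0368] h 92.0 zax [-0.0696  0.0304 -0.9971] F [ 0.38  0.4  -0.79] M [-0.02 -0.04  0.  ] op 0.245
tip-slot u,v(mm) 21.8 4.7 tipz 14.1 | eye-post u,v,z [-4.   3.1 -3.7]
```

View pics/w18.png

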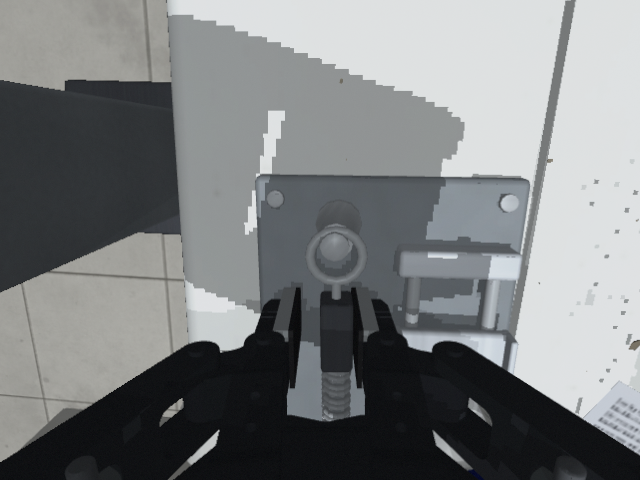

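Call:
jog_arm(series=[[0, 0.0006, 0, 0], [0, 0.0006, -0.001, 0], [0, 0.0004, -0.003, 0], [0, 0, -0.005, 0], [0, -0.0004, -0.008, 0], [0, -0.0006, -0.01, 0], [0, -0.0006, -0.01, 0], [0, 0, -0.006, 0]])

```text
time: 25.92
eef_pos: [0.5001, -0.0028, 0.0831]
tcp_rot: [0.694, 0.719, -0.014, -0.036]
contact_force: [0.1, 0.0, 0.2]
opening: 0.246
```

```bash
python3 -c "
from h import *
pts()
c=vision.get_calibration('wrist');shot('wrist','w19')
"
```

```text
t 25.92 p [ 0.5001 -0.0028  0.0831] h 91.99 zax [-0.0714  0.0309 -0.997 ] F [0.1  0.04 0.24] M [-0.03 -0.07 -0.02] op 0.246
tip-slot u,v(mm) 20.4 2.1 tipz 60.3 | eye-post u,v,z [-5.4  0.4 42.6]
```

View pics/w19.png

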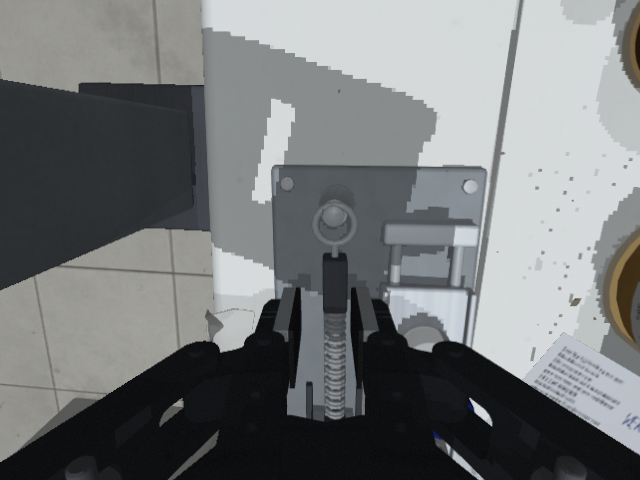

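Call:
jog_arm(series=[[0, 0, -0.015, 0], [0.005, 0, -0.02, 0], [0.02, 0, -0.02, 0], [0.03, 0, -0.02, 0], [0.03, 0, -0.02, 0], [0.03, 0, -0.015, 0], [0.03, 0, 0, 0], [0.015, 0, 0, 0]])

```text
time: 26.63
eef_pos: [0.5045, 0.1565, 0.2097]
tcp_rot: [0.697, 0.716, -0.01, -0.033]
contact_force: [0.5, -1.0, -0.5]
opening: 0.245
```

Call:
jog_arm(series=[[0.02, 0, 0, 0], [0.03, 0, 0, 0], [0.03, 0, 0, 0], [0.03, 0, 0, 0], [0.02, 0, 0, 0], [0.005, 0, 0, 0], [0, 0, 0, 0], [0, 0, 0, 0]])

```text
time: 27.3
eef_pos: [0.4999, 0.3012, 0.2197]
tcp_rot: [0.695, 0.718, -0.007, -0.031]
contact_force: [0.2, -0.2, 0.3]
opening: 0.249
```

```bash
python3 -c "
from h import *
st()
im=shot('top','t20')[:,:,::-1];cv2.imwrite('pics/t20c.png',cv2.resize(im[200:295,345:515],None,fx=4.7,fy=4.7,interpolation=cv2.INTER_CUBIC))
im=shot('scene','s20')[:,:,::-1];cv2.imwrite('pics/s20c.png',cv2.resize(im[275:395,290:440],None,fx=5,fy=5,interpolation=cv2.INTER_CUBIC))
"
```

```text
t 27.3 p [0.4999 0.3012 0.2197] h 91.82 zax [-0.0541  0.0336 -0.998 ] F [ 0.21 -0.23  0.33] M [-0.01 -0.02 -0.05] op 0.249
```

View pics/t20c.png

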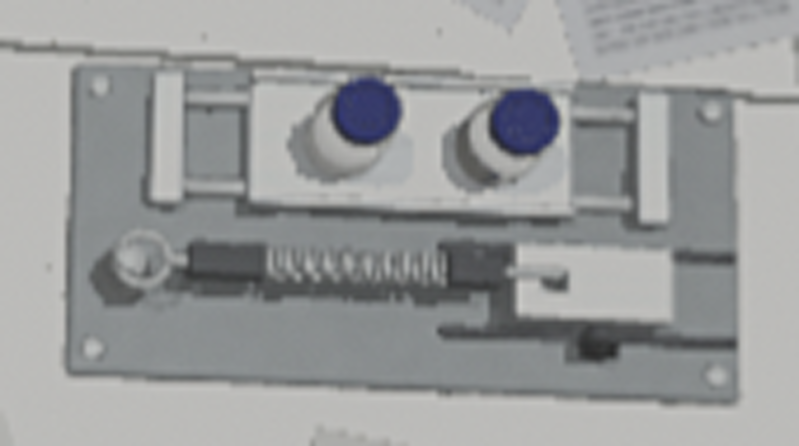

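View pics/s20c.png

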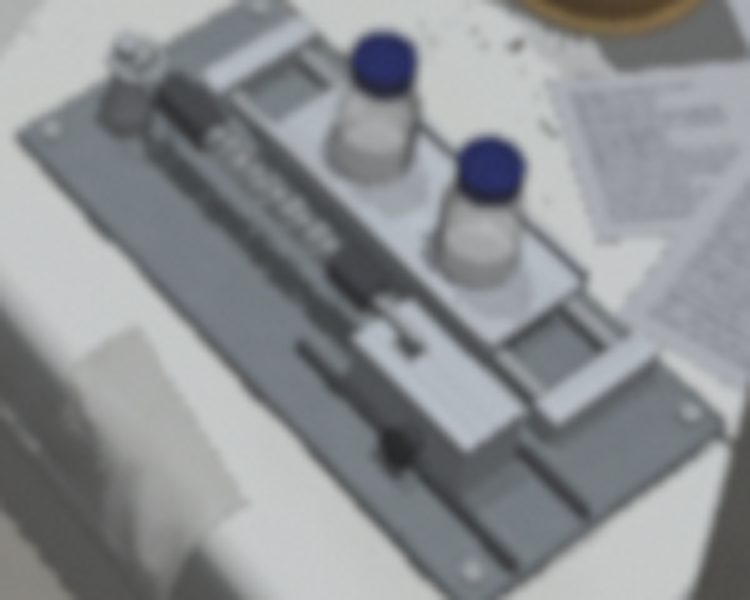

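```bash
python3 -c "
from h import *
o=np.array([345,200]);q=lambda x,y:(np.array([x,y])+.5)/4.7+o-.5
e=ray('top',q(142,258),.044);print(e)
u=np.array([np.cos(np.radians(92.1)),np.sin(np.radians(92.1)),0]);v=np.array([-u[1],u[0],0])
print((e-POST)@u,(e-POST)@v)
st();workorder.sign_off()"
```

```text
[0.50080334 0.02763508 0.044     ]
-0.0054127423471514845 -0.001205804075790402
t 27.4 p [0.5    0.3004 0.2196] h 91.73 zax [-0.0542  0.0337 -0.998 ] F [-0.05  0.02  0.32] M [-0.   -0.01 -0.02] op 0.249
the job is handed in; nothing more can be done
```

I fitted the spring between the slot and the post and handed the job in at 27.4 s; sign-off gave no verdict.

**What I did:** I gripped the spring by its block and found the slot in the top and scene pictures, about 13 mm from nominal toward the post. I let the hook down gently without touching the lug. I then stretched the spring, dropped the eye over the post's head onto the neck, let go and backed off.

**First try failed:** The hook slipped out of the slot on the first pull, because the tool had tilted and lifted it. I put it back, pushed it lightly (about 5 N) against the slot's rear wall to correct the tilt, and the second pull held. While lowering the eye it caught twice around the post's head. I shifted it slightly and it went on.

**Last checks:**
- **Hook:** both pictures after release show it down in the slot. Its depth was not measured after release.
- **Eye:** its centre was about 5.4 mm to the lug side of the post's axis and 1.2 mm sideways, from the top picture.
- **Spring and vials:** the coil shows open gaps. The two vials on the shaker look unmoved; I did not check the amber vial's position.
- **Robot:** it was clear of the work, with almost no force on the tool.

**Where readings were less certain:**
- The tool stayed tilted about 3–4° throughout.
- Before release, the eye height worked out from the tool pose read up to about 2 mm low, so it is only roughly known.
- The force readings I took, at the end of each move, peaked at about 7 N in total. I could not see contact forces between readings or on each part.

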